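# Load the dip basket with valve balls and hold it up level

### The arm

A 7-joint arm with a two-finger parallel gripper is mounted at the origin on the work surface. World frame = base frame: x ahead of the robot, y to its left, z up, the work surface at z = 0. Lengths are in m, angles in rad, forces in N, time in s.
With the tool pointing down it reaches from about 0.425 to 0.875 m from the base axis. Payload 9.9 kg.
Tool frame: the origin (TCP) lies at the very end of the fingers, on their centre line; the grasp point (between the pads) lies 19 mm behind it; y points along the fingers, z is the direction in which the jaws open and shut, and the axes are right-handed (so a half turn about y gives the same grasp; the last joint's range is limited). The gripper opens to 85 mm and grips with 20 to 120 N. Pads are 22 mm wide; open, the fingers measure 114 mm over their backs; the gripper's body (76 mm by 85 mm) begins 54 mm behind the grasp point. The pads swing forward as they close: fully open they stand 13 mm farther back than shut.
Start: joints at [-1.238, 0.576, 0.025, 1.437, -0.015, 1.129, -0.057], TCP at [0.273, 0.617, 0.231] pointing down, gripper open.
Joint ranges: [-2.76, 2.76], [-0.34, 2.15], [-1.52, 1.57], [0.19, 2.46], [-1.09, 4.23], [0.17, 1.99], [-2.82, 2.82]. Speed limits (rad/s): [2.22, 2.22, 3.01, 3.01, 3.14, 3.14, 3.14].

### API

Orientations are given as a rotation vector (axis times angle).
In Python, from bench import ctrl gives the robot as it stands. The module is installed in compiled form; this text tells all that it offers.
- The arm moves only by the tool servo_tool, never from a script. Its argument "motion" is a list of rows, each a list of 7 numbers: the shift along the tool's x, y, z in cm, then the turn, a rotation vector about the tool's x, y, z in degrees, then the finger opening in cm, from 0 to 8.54. In form: [[x, y, z, wx, wy, wz, jaw], ...]. A call has 1 to 12 rows; each row shifts and turns the pose as measured when the row begins, along the tool's axes as they then stand; what a row does not reach is not made up. A row lasts 1/12 s, in which the tool goes at most 41.7 mm and 7.16 degrees, less where a joint would pass 70% of its speed; a pose out of reach is approached as far as the arm can. A call is refused whole if a number of a shift passes 4.17 or a number of a turn 7.16, either way. A call with a gripper value outside its range is refused whole. The fingers move at their own pace and stop on an object; "force" is the grip in N (left out, the last holds). Time passes only in rows, so rows that do not move let the fingers close. It gives the time, the measured TCP pose, the force and the opening at its end, in the units of the state.
- ctrl.state(): the state, without advancing time (a new reading comes with each control period).
- ctrl.get_image(name): name is "scene" or "top" or "wrist"; returns a dict with "color" (384x512x3 uint8, red, green, blue), "fovy" (degrees; the focal length in pixels is half the picture's height over the tangent of half this angle, whatever the lens; pixels are square), "cx", "cy" (the principal point, pixels), "extrinsics" (4x4, takes a point from world to camera coordinates). Camera axes: x right, y down, z forward; pixel columns grow to the right and rows downward; lengths in m; the calibration is good to about 2 mm. A picture is of the moment at which its call begins. There is no depth.
- ctrl.hand_in(): hands the job in, once; it reports no verdict.
Trained networks look in the newest picture that a camera, given by its name, has taken for a name from the list of things; names that differ only in an ending like _2 or _b are one class to them, and where a whole thing is asked for, a point or a joint stands for the part that bears it (a point fixed in the world has none). Each returns a list of dicts, best first, with "confidence" (0 to 1); they miss things now and then, are a little off and sometimes report something else, mostly with a low value. They report only what shows in the picture. A call takes as long as a camera call. They do not tell look-alikes from the thing itself.
- ctrl.recognise(target, camera): "box" ([left, top, right, bottom] in pixels, round what is visible of it).
- ctrl.outline_of(target, camera): "region" (384x512 bool, what is visible of it) and "box" ([left, top, right, bottom] in pixels, round what is visible of it).
- ctrl.tip_of(target, camera): "uv" ([column, row] in pixels: a listed point, or the origin of a listed thing).
The state is a dict: "t": time; "joint_positions": joint angles; "dq": joint speeds; "joint_efforts": joint torques, N m; "tool_pos": TCP position; "orientation": TCP orientation; "contact_force": force on the tool from outside, world axes, zero at the start; "wrist_torque": the same for the moment, N m; "grip_width": finger opening in m.
Only numpy, scipy, OpenCV 4.12 (cv2) and the standard library are available. Lean on these libraries where they do the work, as an engineer would, in place of code of your own. Each camera call takes 0.05 s, during which the arm holds its last target.

### The job

Put the two white nylon valve balls into the aluminium dip basket, one in each of its two compartments, lowering each gently to near the compartment floor before letting go: do not drop it from the rim or press it hard. Then lift the loaded basket by its crossbar about 10 cm straight up out of the drip tray, keeping it level, and finish while still holding it there, steady and level above the tray. Leave the nut, tools, jar, can and bottle where they are.

Things in the scene. Friction and masses are not known exactly. Their poses are not given: they have to be found in the camera images.
- ball_a_center (a point): white nylon valve ball, 44 mm diameter, 40 to 85 g, resting in a square rubber frame so that its centre is about 31 mm above the bench; this point is its centre (orientation is meaningless). The two balls are alike.
- ball_b_center (a point): white nylon valve ball, 44 mm diameter, 40 to 85 g, resting in a square rubber frame so that its centre is about 31 mm above the bench; this point is its centre (orientation is meaningless). The two balls are alike.
- ball_a: the same nylon ball A; origin at the underside as built, turns with the ball: use ball_a_center for its place
- ball_b: the same nylon ball B; origin at the underside as built, turns with the ball: use ball_b_center for its place
- basket_bar (a point): centre of the dip basket's crossbar handle, a straight black rubber-covered bar 14 mm wide and 16 mm high, running along the basket's x axis (the short way) over the middle, its centre 102 mm above the basket's underside (106 mm above the bench at the start); about 125 mm of it is free between its two end uprights. Axes as the basket: x along the bar, y along the basket's length, z up
- basket: loose open aluminium basket, 140 mm (its x) by 260 mm (its y), rim 60 mm above its underside, walls and floor 4 mm thick, 250 to 490 g empty; a 4 mm partition as high as the rim, right under the bar (y = 0), makes two equal compartments, each 132 mm (x) by 124 mm (y) inside and 56 mm deep. Origin at the centre of its underside. It stands on the floor of the tray, within 6 mm of its middle
- pocket_left (a point): centre of the inner floor of the basket's compartment on its +y side (64 mm from the middle, 56 mm below the rim)
- pocket_right (a point): centre of the inner floor of the basket's compartment on its -y side (64 mm from the middle, 56 mm below the rim)
- tray: fixed flat grey drip tray, 190 mm (x) by 310 mm (y), floor 4 mm thick, rim 16 mm high; origin at the centre of its underside, on the bench
- seat_a: fixed square black rubber frame under ball A, 52 mm outer and 30 mm inner width, 15 mm high, origin at the centre of its underside
- seat_b: fixed square black rubber frame under ball B, like the other
- nut: bystander: big loose steel hexagon nut, 46 mm across flats, 24 mm high, lying flat among the balls
- wrench: bystander: open wrench lying on the bench between robot and basket
- screwdriver: bystander: screwdriver lying on the bench on the robot's side of the balls
- hammer: bystander: hammer lying on the bench at the right
- jar: bystander: jar with a lid, 64 mm across and 75 mm high, beyond the tray
- spray_can: bystander: red spray can, 60 mm across and 170 mm high, far left
- bottle: bystander: green bottle, 64 mm across and 170 mm high, at the left
Mind the look-alikes: they are no part of the job. What is shaped like the ball_b but red is not meant.

How it is judged:
By the outcome, as a careful person would: the job done as asked, in the order asked, and still so for the second after the job is handed in, while the arm keeps its last pose, push and grip.
It also fails if it takes over 72 s, if anything falls off the work surface, if the arm or the gripper's body presses on something with over 40 N, if the wrist force passes 120 N, or if a joint passes its speed limit or range.

## Working session

There is one attempt and no reset: what is moved stays moved. The work goes in short steps, Python scripts to look and compute and a tool call to move; the robot and the scene stay as the last step left them, time stands still between calls to the robot, and variables do not carry over. Pictures are saved under pics/ and viewed, and the job is handed in when it is done.

Besides the shell and the picture viewer there is one more tool, called after "Call:" as name(argument=value, ...), one argument or row to a line, values as JSON. servo_tool: Moves the arm, as the interface text tells. Its arguments: {"type":"object","properties":{"motion":{"type":"array"},"force":{"type":"number"}},"required":["motion"]}

```bash
mkdir -p pics; ls
cat > h.py <<'E'
import numpy as np,cv2
from scipy.spatial.transform import Rotation as R
from bench import ctrl
def pic(name,fn,scale=1.5):
    im=ctrl.get_image(name); 
    c=cv2.cvtColor(im['color'],cv2.COLOR_RGB2BGR)
    cv2.imwrite('pics/'+fn,cv2.resize(c,None,fx=scale,fy=scale,interpolation=cv2.INTER_CUBIC)); return im
def cam(im):
    f=im['color'].shape[0]/2/np.tan(np.radians(im['fovy'])/2)
    return f,im['cx'],im['cy'],np.array(im['extrinsics'])
def ray(im,uv):
    f,cx,cy,E=cam(im); d=np.array([(uv[0]-cx)/f,(uv[1]-cy)/f,1]); d=E[:3,:3].T@d
    return -E[:3,:3].T@E[:3,3], d/np.linalg.norm(d)
def proj(im,p):
    f,cx,cy,E=cam(im); q=E[:3,:3]@np.array(p)+E[:3,3]; return np.array([f*q[0]/q[2]+cx,f*q[1]/q[2]+cy])
def atz(im,uv,z):
    o,d=ray(im,uv); return o+d*(z-o[2])/d[2]
def tri(rays):
    A=0;b=0
    for o,d in rays:
        P=np.eye(3)-np.outer(d,d); A=A+P; b=b+P@o
    p=np.linalg.solve(A,b); return p,[np.linalg.norm((np.eye(3)-np.outer(d,d))@(p-o)) for o,d in rays]
E
python3 - <<'E'
from h import *
s=ctrl.state(); print({k:np.round(v,3) for k,v in s.items()}); print(R.from_rotvec(s['orientation']).as_matrix().round(3))
for n in ['scene','top','wrist']:
    im=pic(n,n+'0.png'); print(n,im['fovy'],im['cx'],im['cy'],im['extrinsics'].round(3).tolist())
    for t in ['ball_a_center','basket_bar','pocket_left','pocket_right','basket','tray']:
        print(t,[(np.round(d['uv'],1).tolist(),round(d['confidence'],2)) for d in ctrl.tip_of(t,n)])
E
```

```text
pics
{'t': np.float64(0.0), 'joint_positions': array([-1.238,  0.577,  0.025,  1.438, -0.015,  1.129, -0.056]), 'dq': array([-0.002, -0.002, -0.   , -0.   , -0.   ,  0.002, -0.001]), 'joint_efforts': array([-1.0000e-03, -7.6575e+01,  2.2500e+00, -2.8596e+01,  1.5000e-02,
        1.3000e-02,  0.0000e+00]), 'tool_pos': array([0.273, 0.617, 0.23 ]), 'orientation': array([-1.548,  0.327, -0.327]), 'contact_force': array([-0.053,  0.241, -0.256]), 'wrist_torque': array([-0.033, -0.047, -0.003]), 'grip_width': np.float64(0.085)}
[[ 0.914 -0.001  0.405]
 [-0.405 -0.002  0.914]
 [ 0.    -1.    -0.002]]
scene 44.25718524953778 250.92890930405858 187.7995527050793 [[-0.677, 0.736, 0.011, 0.349], [0.569, 0.533, -0.627, -0.28], [-0.467, -0.418, -0.779, 1.773], [0.0, 0.0, 0.0, 1.0]]
ball_a_center [([328.0, 237.3], 0.72)]
basket_bar [([228.2, 154.1], 0.94)]
pocket_left [([247.1, 182.1], 0.82)]
pocket_right [([210.9, 170.4], 0.69), ([194.0, 237.9], 0.46), ([279.3, 232.4], 0.35)]
basket [([372.3, 223.0], 0.49)]
tray [([303.7, 295.0], 0.54)]
top 47.6927483591776 256.3937532586875 190.55981966584145 [[-0.007, -1.0, -0.01, 0.031], [-0.982, 0.008, -0.187, 0.572], [0.187, 0.009, -0.982, 1.274], [0.0, 0.0, 0.0, 1.0]]
ball_a_center [([167.9, 209.9], 0.6)]
basket_bar [([299.2, 205.0], 0.63)]
pocket_left [([279.0, 219.6], 0.68)]
pocket_right [([314.2, 202.0], 0.81)]
basket [([296.7, 211.5], 0.76), ([316.7, 199.4], 0.51), ([201.7, 230.4], 0.51)]
tray [([266.0, 138.9], 0.66)]
wrist 68.25218560115741 254.1431267556279 192.71941899264667 [[0.405, 0.914, 0.001, -0.676], [0.874, -0.388, 0.293, -0.038], [0.268, -0.118, -0.956, 0.38], [0.0, 0.0, 0.0, 1.0]]
ball_a_center []
basket_bar [([117.8, 275.4], 0.55), ([243.1, 325.4], 0.55)]
pocket_left []
pocket_right []
basket []
tray []
```

View pics/scene0.png

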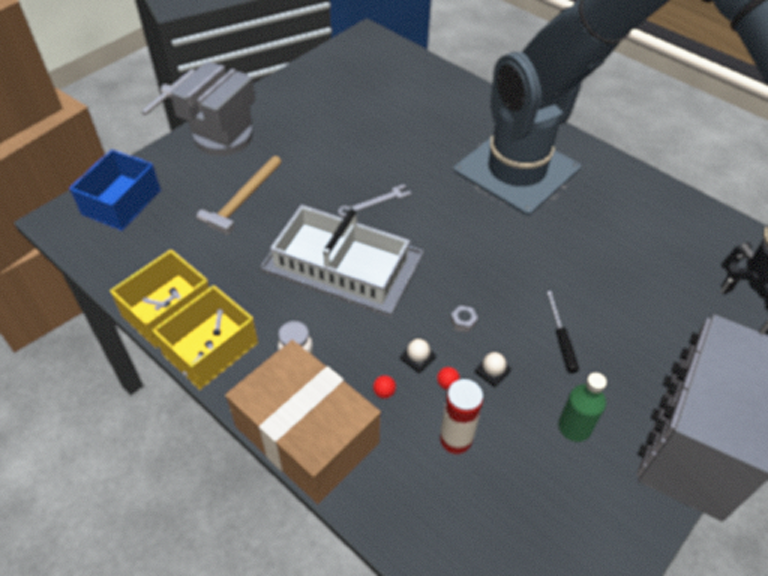

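View pics/top0.png

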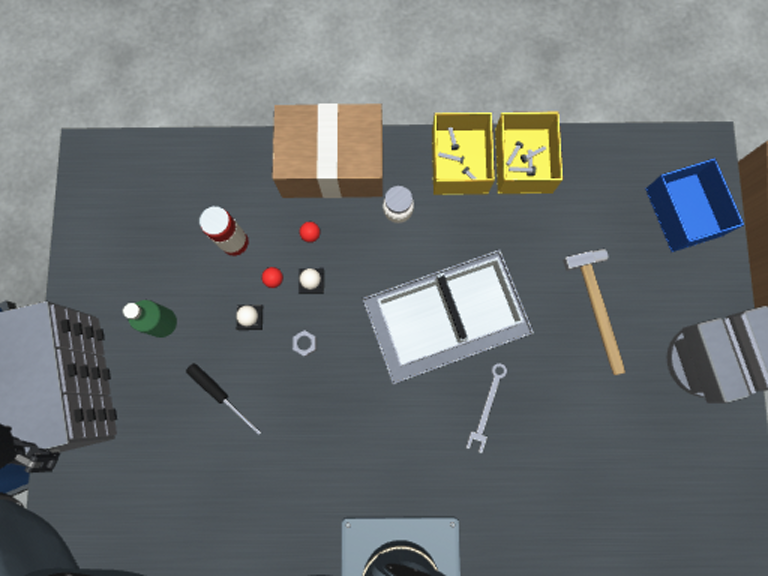

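View pics/wrist0.png

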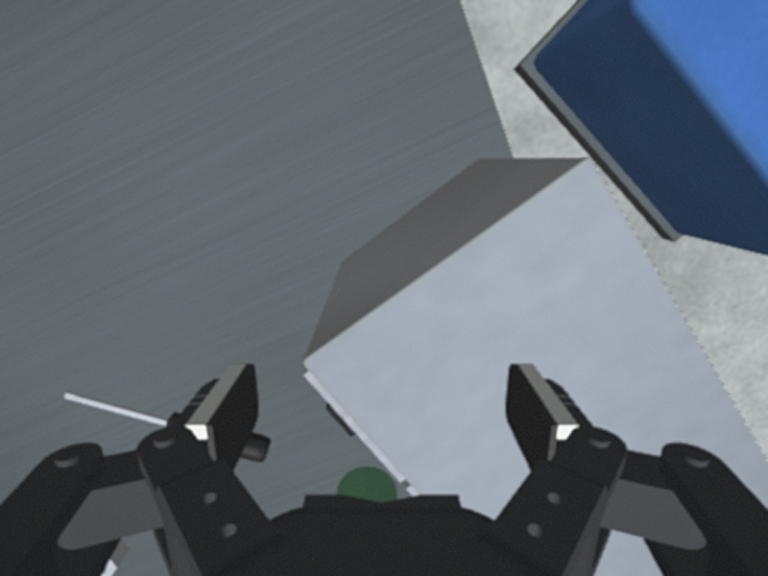

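The scene picture (1.5x) shows two white balls in black square frames at (418,351) and (494,365), and in top at (310,279) and (247,317). There are red look-alikes in scene at (385,386) and (448,378), and in top at (310,232) and (272,277). The white ones fit the task because they are white nylon in rubber frames. The basket is in top around (455,310), with the black bar running from (443,278) to (461,340).

Run:
```python
from h import *
I={}
for n in ['scene','top']:
    im=ctrl.get_image(n); I[n]=im
    c=cv2.cvtColor(im['color'],cv2.COLOR_RGB2BGR)
    for d in ctrl.outline_of('ball_a',n):
        ys,xs=np.nonzero(d['region']); m=im['color'][d['region']].mean(0)
        print(n,'ball',np.round(d['box'],1),round(d['confidence'],2),xs.mean().round(1),ys.mean().round(1),m.round())
    for d in ctrl.outline_of('basket_bar',n): print(n,'bar',np.round(d['box'],1),round(d['confidence'],2),d['region'].sum())
    for d in ctrl.outline_of('basket',n): print(n,'basket',np.round(d['box'],1),round(d['confidence'],2))
    hsv=cv2.cvtColor(c,cv2.COLOR_BGR2HSV)
    import pickle
    x0,y0,x1,y1={'scene':(170,130,290,210),'top':(235,160,360,260)}[n]
    cv2.imwrite(f'pics/{n}_bk.png',cv2.resize(c[y0:y1,x0:x1],None,fx=6,fy=6,interpolation=cv2.INTER_CUBIC)[:600,:800])
    x0,y0,x1,y1={'scene':(245,195,355,270),'top':(140,140,235,245)}[n]
    cv2.imwrite(f'pics/{n}_bl.png',cv2.resize(c[y0:y1,x0:x1],None,fx=5,fy=5,interpolation=cv2.INTER_CUBIC))
pickle.dump(I,open('I0.pkl','wb'))
```

```text
scene ball [247.4 250.6 263.5 264.9] 0.67 255.5 257.2 [203.  47.  46.]
scene ball [272.6 224.9 287.6 241.9] 0.64 277.9 232.9 [210. 204. 194.]
scene ball [290.8 243.5 305.3 258.3] 0.51 297.7 251.2 [214.  49.  47.]
scene ball [323.6 235.8 336.7 248.3] 0.49 329.0 242.1 [211. 205. 195.]
scene bar [177.7 136.8 270.1 202.2] 0.91 3834
scene bar [272.3 227.3 286.4 243.1] 0.43 191
scene basket [179.2 138.4 272.1 203.4] 0.84
top ball [157.6 203.  174.2 218. ] 0.68 164.9 210.2 [219. 216. 207.]
top ball [197.8 151.3 217.  162.6] 0.63 206.0 154.6 [210.  50.  48.]
top ball [177.3 178.1 189.  192.6] 0.49 181.2 184.7 [198.  51.  49.]
top ball [195.3 221.  209.3 236.3] 0.46 202.8 228.5 [132. 138. 148.]
top ball [198.  178.1 211.  192.1] 0.43 206.3 185.3 [237. 235. 226.]
top bar [250.4 171.2 346.6 243.9] 0.97 4155
top basket [251.  171.3 350.6 244.4] 0.88
```

View pics/top_bk.png

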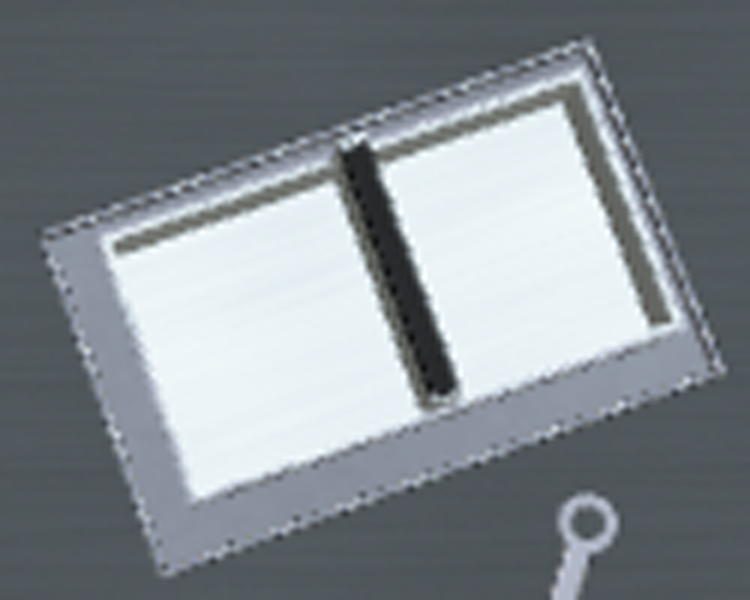

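View pics/top_bl.png

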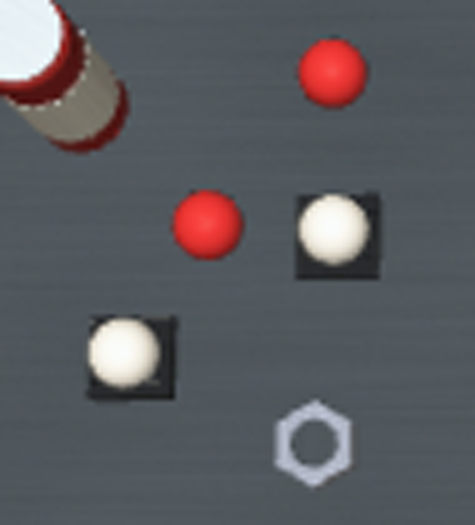

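View pics/scene_bk.png

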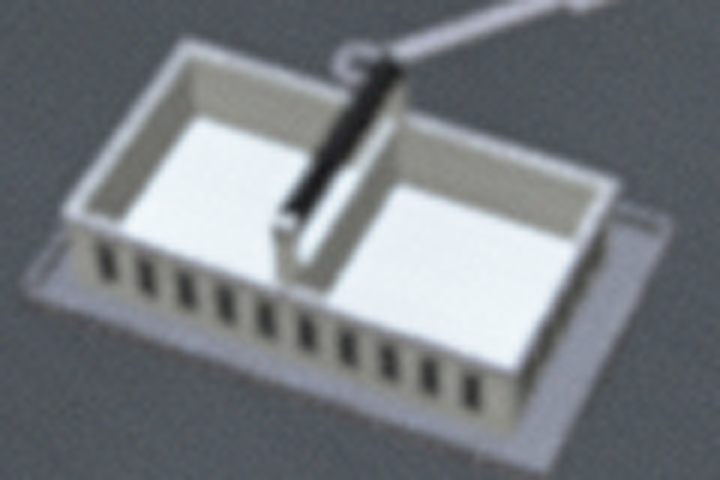

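Run:
```python
from h import *
import pickle
I=pickle.load(open('I0.pkl','rb'))
def blob(im,x0,y0,x1,y1):
    a=im['color'][y0:y1,x0:x1].astype(float); m=(a.min(2)>150)*1.
    # weight soft edge
    w=np.clip((a.min(2)-80)/120,0,1); n,l,st,ce=cv2.connectedComponentsWithStats((w>.3).astype(np.uint8))
    k=1+np.argmax(st[1:,4]); ww=w*(l==k); ys,xs=np.mgrid[y0:y1,x0:x1]
    return np.array([(xs*ww).sum(),(ys*ww).sum()])/ww.sum(), st[k].tolist()
B={}
for nm,s,t in [('near_nut',(268,222,292,248),(196,176,216,196)),('left',(318,230,342,256),(156,200,178,222))]:
    a,sa=blob(I['scene'],*s); b,sb=blob(I['top'],*t)
    p,e=tri([ray(I['scene'],a),ray(I['top'],b)]); print(nm,a,sa,b,sb,p.round(4),np.round(e,4),'range',np.hypot(*p[:2]), 'topz31',atz(I['top'],b,.031).round(4),'scene',atz(I['scene'],a,.031).round(4))
f=lambda x0,y0,x,y:np.array([x0+(x+.5)/6-.5,y0+(y+.5)/6-.5])
N=tri([ray(I['top'],f(235,160,356,148)),ray(I['scene'],f(170,130,290,213))])
S=tri([ray(I['top'],f(235,160,440,396)),ray(I['scene'],f(170,130,388,64))])
print(N,S); 
for k in [(356,148),(440,396)]: print(atz(I['top'],f(235,160,*k),.114).round(4))
for k in [(290,213),(388,64)]: print(atz(I['scene'],f(170,130,*k),.114).round(4))
# rim corners
print('top rim')
for k in [(100,233),(588,68),(688,328),(192,503)]: print(atz(I['top'],f(235,160,*k),.064).round(4))
print('scene rim')
for k in [(187,38),(620,185),(520,372),(62,216)]: print(atz(I['scene'],f(170,130,*k),.064).round(4))
print('tray top rim')
for k in [(42,235),(590,40),(724,372),(166,577)]: print(atz(I['top'],f(235,160,*k),.016).round(4))
```

```text
near_nut [278.75083869 232.05737192] [4, 3, 15, 15, 176] [206.09807534 185.18382773] [4, 3, 14, 14, 144] [0.5936 0.1828 0.0403] [0.0002 0.0002] range 0.6211142007795807 topz31 [0.5954 0.1841 0.031 ] scene [0.5886 0.179  0.031 ]
left [329.57974032 241.20796581] [4, 4, 16, 16, 184] [163.95177129 209.95052828] [2, 4, 14, 13, 147] [0.5171 0.3112 0.0404] [0.0001 0.0001] range 0.6035214457270952 topz31 [0.5184 0.3134 0.031 ] scene [0.5114 0.3085 0.031 ]
(array([ 0.57761626, -0.08250379,  0.11910084]), [np.float64(0.0005583059050818612), np.float64(0.0005583059050820072)]) (array([ 0.45941395, -0.12307595,  0.11038403]), [np.float64(0.0023874927938338435), np.float64(0.002387492793833854)])
[ 0.579  -0.0834  0.114 ]
[ 0.4576 -0.1207  0.114 ]
[ 0.5743 -0.0854  0.114 ]
[ 0.4631 -0.1227  0.114 ]
top rim
[0.5466 0.0426 0.064 ]
[ 0.6298 -0.2063  0.064 ]
[ 0.496  -0.2509  0.064 ]
[ 0.4109 -0.0023  0.064 ]
scene rim
[ 0.4911 -0.2544  0.064 ]
[ 0.4081 -0.0026  0.064 ]
[0.5407 0.0446 0.064 ]
[ 0.6294 -0.2057  0.064 ]
tray top rim
[0.5541 0.0739 0.016 ]
[ 0.6563 -0.2162  0.016 ]
[ 0.4794 -0.2783  0.016 ]
[0.3767 0.0107 0.016 ]
```

The enlarged top crop confirms both targets. The white balls sit in black frames at crop (333,230) and (123,352), and the red ones at (333,73) and (208,225) are rejected. I'll turn the jaws to the basket's x direction (about 18.5°), then move over the left ball.

Call:
servo_tool(
  motion=[
    [0,0,0,0,6.8,0,8.5],
    [0,0,0,0,6.8,0,8.5],
    [0,0,0,0,6.8,0,8.5],
    [0,0,0,0,6.8,0,8.5],
    [0,0,0,0,6.8,0,8.5],
    [0,0,0,0,6.8,0,8.5],
    [0,0,0,0,6.8,0,8.5],
  ],
)

```text
t: 2.03
tool_pos: [0.2737, 0.6171, 0.2315]
orientation: [-1.332, 0.994, -0.993]
contact_force: [0.1, 0.4, -0.2]
grip_width: 0.0851
```

Call:
servo_tool(
  motion=[
    [3.05,0,1.1,0,0,0,8.5],
    [3.05,0,1.1,0,0,0,8.5],
    [3.05,0,1.1,0,0,0,8.5],
    [3.05,0,1.1,0,0,0,8.5],
    [3.05,0,1.1,0,0,0,8.5],
    [3.05,0,1.1,0,0,0,8.5],
    [3.05,0,1.1,0,0,0,8.5],
    [3.05,0,1.1,0,0,0,8.5],
    [3.05,0,1.1,0,0,0,8.5],
    [3.05,0,1.1,0,0,0,8.5],
    [3.05,0,1.1,0,0,0,8.5],
    [3.05,0,1.1,0,0,0,8.5],
  ],
)

```text
t: 3.03
tool_pos: [0.5044, 0.2997, 0.229]
orientation: [-1.332, 0.992, -0.982]
contact_force: [0.7, 0.1, 0.7]
grip_width: 0.0851
```

```bash
cat >> h.py <<'E'
def st():
    s=ctrl.state(); M=R.from_rotvec(s['orientation']).as_matrix()
    th=np.degrees(np.arctan2(M[1,2],M[0,2]))
    print('t',round(float(s['t']),2),'pos',s['tool_pos'].round(4),'theta',th.round(2),'tilt',np.degrees(np.arccos(-M[2,1])).round(2),'F',s['contact_force'].round(2),'T',s['wrist_torque'].round(2),'w',round(float(s['grip_width']),4),'j7',s['joint_positions'][6].round(2))
    return s,M
def to(p,th=None):
    s,M=st(); d=M.T@(np.array(p)-s['tool_pos'])*100; print('tool shift cm',d.round(2))
    if th is not None:
        g=R.from_euler('z',th,degrees=True).as_matrix()@np.array([[0,0,1],[-1,0,0],[0,-1,0]])  # cols x,y,z
        print('turn deg',np.degrees(R.from_matrix(M.T@g).as_rotvec()).round(2))
E
python3 - <<'E'
from h import *
to([.517,.312,.2],18.5)
im=pic('wrist','w1.png')
for d in ctrl.outline_of('ball_a','wrist'): print(np.round(d['box'],1),d['confidence'])
for p in ([.517,.312,.031],[.594,.183,.031]): print(proj(im,p))
E
```

```text
t 3.03 pos [0.5044 0.2997 0.229 ] theta 17.06 tilt 0.4 F [0.68 0.13 0.74] T [-0.04 -0.04 -0.03] w 0.0851 j7 -0.16
tool shift cm [-0.79  2.9   1.56]
turn deg [ 0.05 -1.44 -0.39]
[301.  203.5 330.3 232.2] 0.93
[279.1 253.8 308.5 289.1] 0.7
[250.5 149.7 286.7 184.3] 0.66
[266.66849165 164.58491551]
[291.49358751 269.68681718]
```

View pics/w1.png

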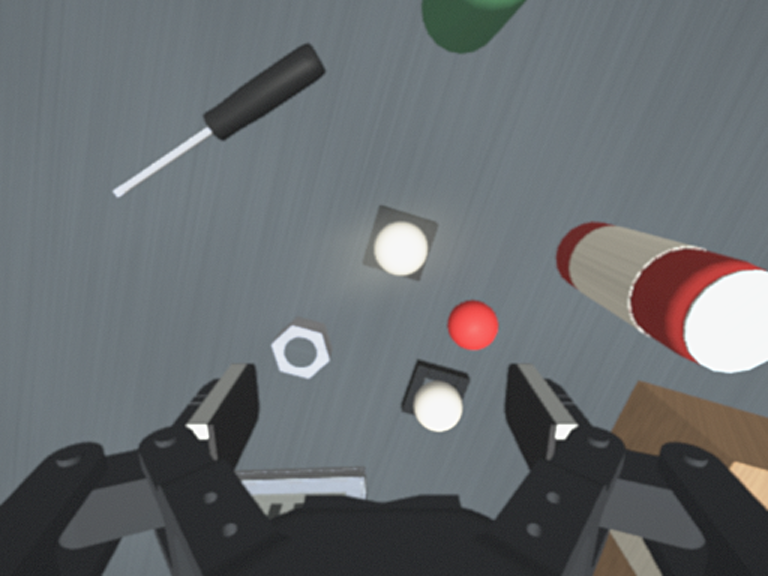

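The wrist view shows the left white ball at (400,248), the other white one at (437,406), and the red one at (472,326), all in 1.5x pixels. Both white balls sit in dark frames. Next I'll take a second wrist view from elsewhere and triangulate.

```bash
cat >> h.py <<'E'
def blobs(im,thr=.5):
    a=im['color'].astype(float); w=np.clip((a.min(2)-100)/110,0,1)
    sat=(a.max(2)-a.min(2))/(a.max(2)+1)
    n,l,s,ce=cv2.connectedComponentsWithStats(((w>thr)&(sat<.2)).astype(np.uint8)); out=[]
    for k in range(1,n):
        x,y,ww,hh,A=s[k]
        if 60<A<9000 and .75<ww/hh<1.33 and A/(ww*hh)>.65:
            c,r=cv2.minEnclosingCircle(np.argwhere(l==k)[:,::-1].astype(np.float32)); out.append((np.array([x+(ww-1)/2,y+(hh-1)/2]),(ww,hh),int(A)))
    return out
E
python3 - <<'E'
from h import *
import pickle
st(); im=ctrl.get_image('wrist'); pickle.dump(im,open('w1.pkl','wb'))
for b in blobs(im): print(b, atz(im,b[0],.031).round(4))
to([.555,.235,.229],18.5)
E
```

```text
t 3.13 pos [0.5076 0.2946 0.2294] theta 16.54 tilt 0.2 F [ 0.65 -0.61  0.24] T [0.01 0.02 0.02] w 0.0852 j7 -0.16
(array([265.5, 160. ]), (np.int32(36), np.int32(37)), 1014) [0.5177 0.3112 0.031 ]
(array([483. , 204.5]), (np.int32(57), np.int32(70)), 3230) [0.8011 0.3352 0.031 ]
(array([291.5, 267. ]), (np.int32(32), np.int32(31)), 787) [0.5955 0.18   0.031 ]
t 3.18 pos [0.5056 0.2978 0.229 ] theta 16.71 tilt 0.32 F [-0.58  1.54 -0.23] T [ 0.03 -0.01  0.01] w 0.0849 j7 -0.17
tool shift cm [ 7.44 -0.04  2.92]
turn deg [ 0.02 -1.79 -0.32]
```

Call:
servo_tool(
  motion=[
    [2.5,0,0.7,0,-1.4,-0.3,8.5],
    [2.5,0,0.7,0,0,0,8.5],
    [2.5,0,0.7,0,0,0,8.5],
    [0,0,0,0,0,0,8.5],
    [0,0,0,0,0,0,8.5],
  ],
)

```text
t: 3.6
tool_pos: [0.5472, 0.2371, 0.2284]
orientation: [-1.344, 0.969, -0.962]
contact_force: [-0.2, 0.8, -0.2]
grip_width: 0.0853
```

Run:
```python
from h import *
import pickle
st(); im=ctrl.get_image('wrist'); pickle.dump(im,open('w2.pkl','wb')); w1=pickle.load(open('w1.pkl','rb'))
I=pickle.load(open('I0.pkl','rb'))
b1=blobs(w1);b2=blobs(im)
for b in b2: print(b, atz(im,b[0],.031).round(4))
T={'nn':[[278.75,232.06],[206.1,185.18]],'l':[[329.58,241.2],[163.95,209.95]]}
for n,g in (('l',[.517,.312,.031]),('nn',[.594,.183,.031])):
    rs=[]
    for i,bb in ((w1,b1),(im,b2)):
        q=proj(i,g); k=min(bb,key=lambda b:np.linalg.norm(b[0]-q)); 
        if np.linalg.norm(k[0]-q)<20: rs.append(ray(i,k[0]))
    print(n,len(rs),'wrist only',tri(rs) if len(rs)>1 else '')
    print('all',tri(rs+[ray(I['scene'],T[n][0]),ray(I['top'],T[n][1])]))
    print('w+top',tri(rs+[ray(I['top'],T[n][1])]))
```

```text
t 3.6 pos [0.5472 0.2371 0.2284] theta 18.65 tilt 0.26 F [-0.21  0.77 -0.23] T [ 0.06  0.02 -0.  ] w 0.0853 j7 -0.01
(array([479., 122.]), (np.int32(65), np.int32(83)), 4398) [0.7778 0.3763 0.031 ]
(array([250., 102.]), (np.int32(37), np.int32(39)), 1170) [0.5172 0.312  0.031 ]
(array([275., 222.]), (np.int32(33), np.int32(33)), 870) [0.5948 0.1816 0.031 ]
l 2 wrist only (array([0.51732961, 0.31190637, 0.03563878]), [np.float64(7.232745862316404e-06), np.float64(7.232745862093252e-06)])
all (array([0.5171239 , 0.31173707, 0.0400408 ]), [np.float64(0.0008842616478784442), np.float64(0.00032099515975474505), np.float64(0.0006829695461235774), np.float64(0.0003476576993933338)])
w+top (array([0.51736791, 0.31202213, 0.0370124 ]), [np.float64(0.00019516715928734189), np.float64(0.00012814778252849128), np.float64(0.00017791790584700882)])
nn 2 wrist only (array([0.59287736, 0.18476381, 0.03965411]), [np.float64(0.00011021379419649662), np.float64(0.00011021379419649462)])
all (array([0.59336716, 0.18338417, 0.03856202]), [np.float64(0.000649303449199439), np.float64(0.0009754410348408801), np.float64(0.001367197572527131), np.float64(0.0005824469570166834)])
w+top (array([0.59385024, 0.18339979, 0.03674052]), [np.float64(0.0003011684831610159), np.float64(0.00040629764758914595), np.float64(0.0004137930792643703)])
```

Run:
```python
from h import *
to([.594,.1825,.09],18.5)
```

```text
t 3.65 pos [0.5474 0.2367 0.2285] theta 18.64 tilt 0.21 F [-0.47 -0.19 -0.22] T [-0.01 -0.02 -0.02] w 0.0847 j7 -0.01
tool shift cm [ 6.68 13.83  2.7 ]
turn deg [ 0.04  0.14 -0.21]
```

Call:
servo_tool(
  motion=[
    [2.2,0,0.9,0,0,0,8.5],
    [2.2,0,0.9,0,0,0,8.5],
    [2.2,0,0.9,0,0,0,8.5],
    [0,3,0,0,0,0,8.5],
    [0,3,0,0,0,0,8.5],
    [0,3,0,0,0,0,8.5],
    [0,3,0,0,0,0,8.5],
    [0,1.5,0,0,0,0,8.5],
    [0,0,0,0,0,0,8.5],
    [0,0,0,0,0,0,8.5],
  ],
)

```text
t: 4.48
tool_pos: [0.5914, 0.2001, 0.0896]
orientation: [-1.343, 0.955, -0.944]
contact_force: [-0.4, 0.2, 0.8]
grip_width: 0.0852
```

Run:
```python
from h import *
to([.594,.1825,.09],18.5)
im=pic('wrist','w3.png')
for b in blobs(im): print(b, atz(im,b[0],.031).round(4))
im=pic('top','t3.png')
```

```text
t 4.48 pos [0.5914 0.2001 0.0896] theta 19.81 tilt 0.68 F [-0.37  0.19  0.8 ] T [-0.   -0.03 -0.  ] w 0.0852 j7 0.15
tool shift cm [ 1.75 -0.06 -0.35]
turn deg [-0.23  1.31 -0.64]
(array([248.5, 233.5]), (np.int32(56), np.int32(56)), 2457) [0.5943 0.1809 0.031 ]
```

View pics/w3.png

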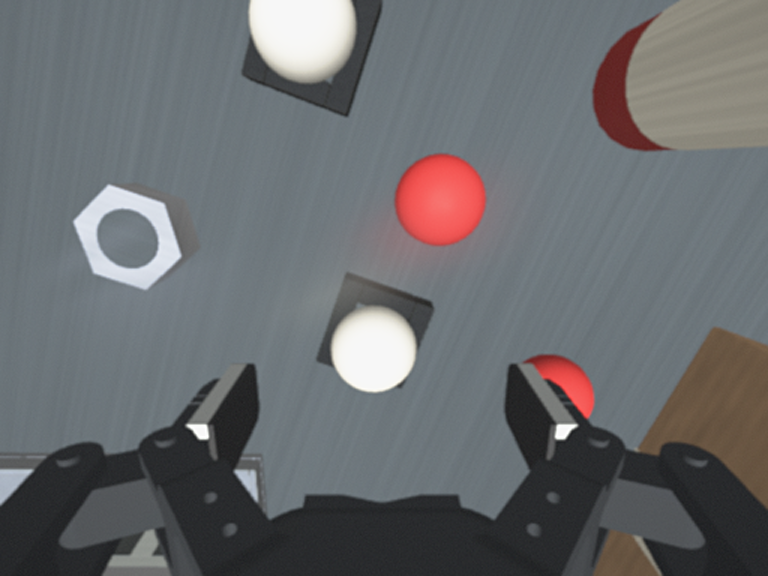

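The wrist view shows the target white ball in its frame at (373,348), between the fingers, with the red balls at (440,200) and (550,395) outside the finger path. I'll centre on it with a narrower jaw and descend.

Call:
servo_tool(
  motion=[
    [0.9,0,-0.15,0,1.2,-0.5,7.0],
    [0.9,0,-0.15,0,0,0,7.0],
    [0.1,0,0,0,0,0,7.0],
    [0,0,0,0,0,0,7.0],
  ],
)

```text
t: 4.92
tool_pos: [0.5981, 0.1804, 0.0953]
orientation: [-1.333, 0.961, -0.971]
contact_force: [-0.5, 1.3, 0.6]
grip_width: 0.07
```

Run:
```python
from h import *
to([.594,.182,.019],18.5)
im=ctrl.get_image('wrist')
for b in blobs(im): print(b, atz(im,b[0],.031).round(4))
im=ctrl.get_image('top'); print('red2',atz(im,[206.3,154.3],.022))
```

```text
t 4.92 pos [0.5981 0.1804 0.0953] theta 18.52 tilt 0.76 F [-0.52  1.35  0.63] T [-0.01 -0.04  0.02] w 0.07 j7 0.15
tool shift cm [-0.27  7.63 -0.44]
turn deg [-0.76  0.02 -0.1 ]
(array([248.5, 204. ]), (np.int32(56), np.int32(57)), 2505) [0.5943 0.1819 0.031 ]
red2 [0.69771402 0.18609979 0.022     ]
```

Call:
servo_tool(
  motion=[
    [-0.2,1.0,-0.35,-0.7,0,0,7.0],
    [0,2,0,0,0,0,7.0],
    [0,2,0,0,0,0,7.0],
    [0,0,0,0,0,0,7.0],
  ],
)

```text
t: 5.35
tool_pos: [0.5943, 0.1828, 0.0437]
orientation: [-1.342, 0.968, -0.966]
contact_force: [-1.1, -0.7, -0.8]
grip_width: 0.07
```

Run:
```python
from h import *
to([.594,.182,.019],18.5)
```

```text
t 5.35 pos [0.5943 0.1828 0.0437] theta 18.55 tilt 0.21 F [-1.06 -0.66 -0.75] T [-0.01  0.07 -0.01] w 0.07 j7 0.17
tool shift cm [ 0.07  2.47 -0.05]
turn deg [-0.12  0.05 -0.17]
```

Call:
servo_tool(
  motion=[
    [0.07,0.8,0,0,0,0,7.0],
    [0,0.8,0,0,0,0,7.0],
    [0,0.7,0,0,0,0,7.0],
    [0,0,0,0,0,0,7.0],
    [0,0,0,0,0,0,7.0],
  ],
)

```text
t: 5.77
tool_pos: [0.594, 0.1828, 0.0185]
orientation: [-1.343, 0.969, -0.964]
contact_force: [-0.3, 0.5, -1.0]
grip_width: 0.07
```

Run:
```python
from h import *
to([.594,.182,.019],18.5)
im=pic('wrist','w4.png')
for b in blobs(im): print(b, atz(im,b[0],.031).round(4))
```

```text
t 5.77 pos [0.594  0.1828 0.0185] theta 18.59 tilt 0.2 F [-0.29  0.48 -0.99] T [-0.03 -0.03 -0.04] w 0.07 j7 0.18
tool shift cm [ 0.07 -0.05 -0.03]
turn deg [-0.    0.09 -0.2 ]
(array([253., 262.]), (np.int32(85), np.int32(83)), 5557) [0.5947 0.1802 0.031 ]
(array([352. , 279.5]), (np.int32(13), np.int32(10)), 90) [0.648 0.187 0.031]
```

View pics/w4.png

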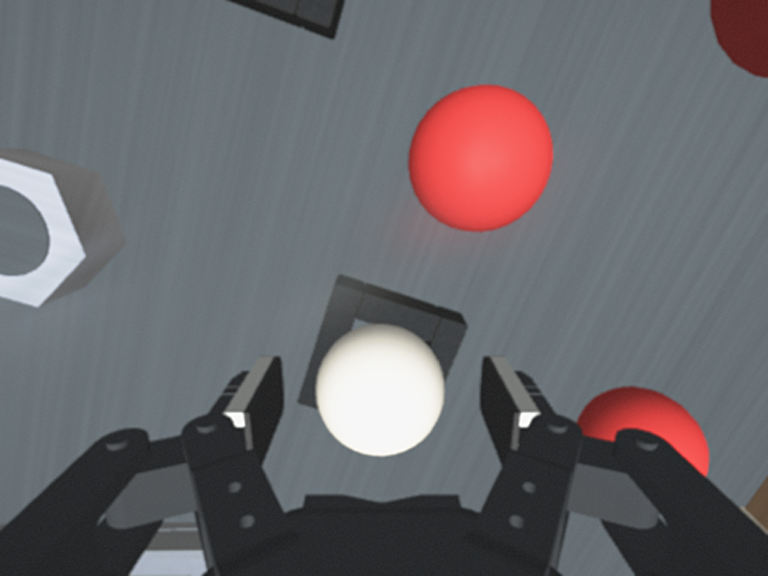

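The white ball is centred between the pads at (380,390). I'll shift slightly along tool x and close.

Call:
servo_tool(
  motion=[
    [0.15,0,0,0,0,0,7.0],
    [0,0,0,0,0,0,5.5],
    [0,0,0,0,0,0,4.5],
    [0,0,0,0,0,0,4.0],
    [0,0,0,0,0,0,3.5],
    [0,0,0,0,0,0,3.5],
    [0,0,0,0,0,0,3.5],
    [0,0,0,0,0,0,3.5],
  ],
  force=25,
)

```text
t: 6.48
tool_pos: [0.5945, 0.1811, 0.0206]
orientation: [-1.342, 0.969, -0.965]
contact_force: [-1.2, -0.2, 0.4]
grip_width: 0.0422
```

Call:
servo_tool(
  motion=[
    [0,-1,0,0,0,0,3.5],
    [0,-2,0,0,0,0,3.5],
    [0,-3,0,0,0,0,3.5],
    [0,-3,0,0,0,0,3.5],
    [0,-3,0,0,0,0,3.5],
    [0,-3,0,0,0,0,3.5],
    [0,0,0,0,0,0,3.5],
  ],
)

```text
t: 7.07
tool_pos: [0.5951, 0.1801, 0.1794]
orientation: [-1.343, 0.969, -0.966]
contact_force: [0.4, -0.1, 0.1]
grip_width: 0.0423
```

Run:
```python
from h import *
to([.537,-.170,.165],18.5)
im=pic('wrist','w5.png'); 
im=pic('scene','s5.png',1.5)
```

```text
t 7.07 pos [0.5951 0.1801 0.1794] theta 18.54 tilt 0.17 F [ 0.44 -0.06  0.14] T [ 0.02 -0.05  0.02] w 0.0423 j7 0.13
tool shift cm [ 31.35   1.33 -16.64]
turn deg [-0.05  0.04 -0.16]
```

View pics/w5.png

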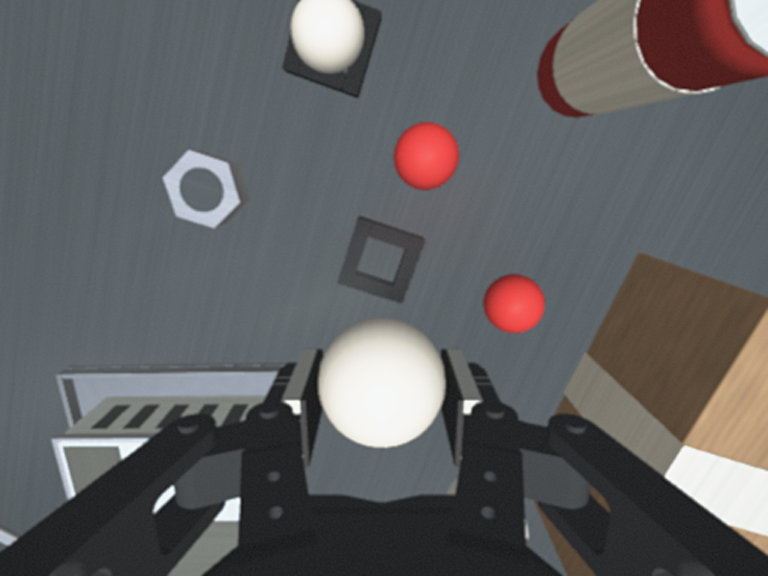

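The ball is held: the frame is empty at (381,260) and the ball sits between the pads at (382,383). I'll carry it over the far (-y) compartment.

Call:
servo_tool(
  motion=[
    [1.3,0,-0.7,0,0,0,3.5],
    [2.6,0,-1.35,0,0,0,3.5],
    [2.6,0,-1.35,0,0,0,3.5],
    [2.6,0,-1.35,0,0,0,3.5],
    [2.6,0,-1.35,0,0,0,3.5],
    [2.6,0,-1.35,0,0,0,3.5],
    [2.6,0,-1.35,0,0,0,3.5],
    [2.6,0,-1.35,0,0,0,3.5],
    [2.6,0,-1.35,0,0,0,3.5],
    [2.6,0,-1.35,0,0,0,3.5],
    [2.6,0,-1.35,0,0,0,3.5],
    [1.3,0,-0.7,0,0,0,3.5],
  ],
)

```text
t: 8.17
tool_pos: [0.5278, -0.1549, 0.1598]
orientation: [-1.367, 0.986, -0.943]
contact_force: [0.3, -1.3, -0.6]
grip_width: 0.0423
```

Call:
servo_tool(
  motion=[
    [0,0,0,0,0,0,3.5],
    [0,0,0,0,0,0,3.5],
  ],
)

```text
t: 8.33
tool_pos: [0.5237, -0.161, 0.1576]
orientation: [-1.368, 0.996, -0.948]
contact_force: [-0.5, 1.0, -0.5]
grip_width: 0.0423
```

Run:
```python
from h import *
to([.541,-.169,.165],18.5)
im=pic('wrist','w6.png'); 
im=pic('scene','s6.png',1.5)
im=pic('top','t6.png',1.5)
```

```text
t 8.33 pos [ 0.5237 -0.161   0.1576] theta 18.47 tilt 2.13 F [-0.54  0.99 -0.5 ] T [ 0.04 -0.04 -0.03] w 0.0423 j7 0.7
tool shift cm [ 1.3  -0.8   1.36]
turn deg [ 2.05 -0.04 -0.56]
```

View pics/w6.png

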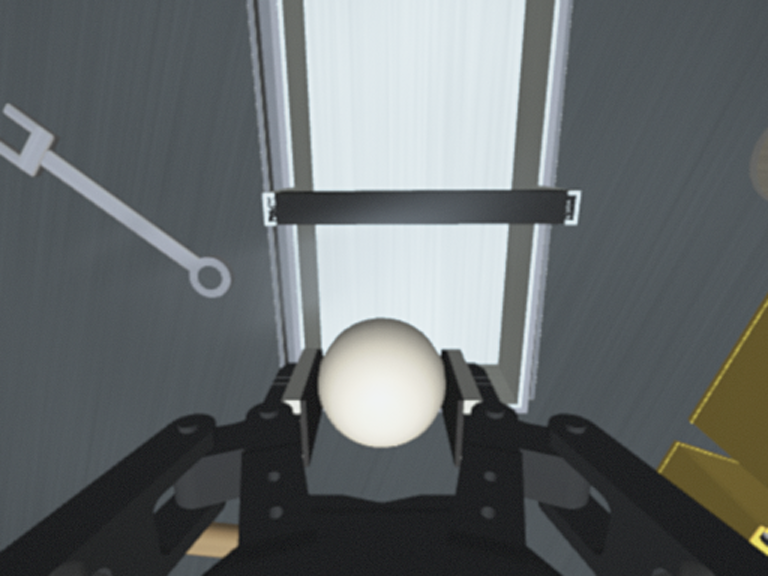

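View pics/s6.png

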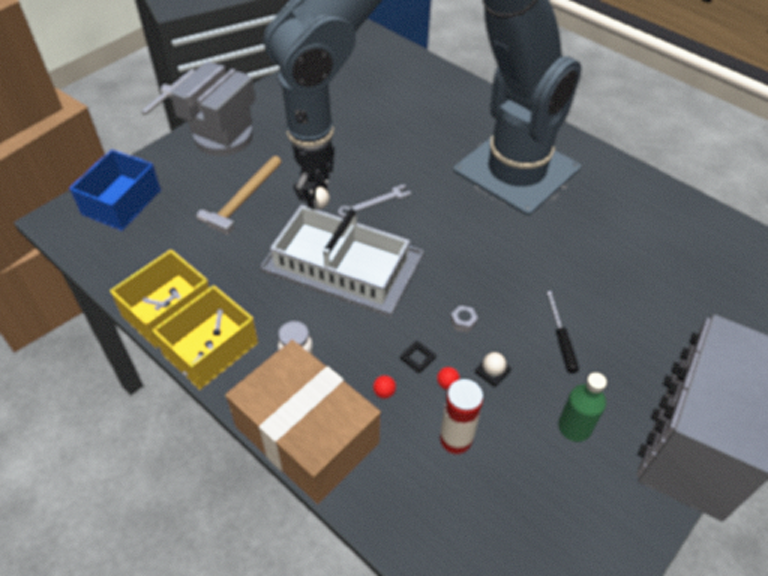

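The bar appears level at row about 207 in the wrist view, so the jaw direction is parallel to the basket's x. The ball is at (382,383). I'll refine the basket position from this view.

Run:
```python
from h import *
im=ctrl.get_image('wrist')
f=lambda x,y:[(x+.5)/1.5-.5,(y+.5)/1.5-.5]
a=atz(im,f(276,208),.112); b=atz(im,f(567,207),.112); print(a,b,(a+b)/2,np.linalg.norm(a-b),np.degrees(np.arctan2(*(b-a)[[1,0]])))
for k in [(272,208),(572,207)]: print(atz(im,f(*k),.112))
# predicted from basket model
c=np.array([.519,-.103]);th=np.radians(18.5);ux=np.array([np.cos(th),np.sin(th)]);uy=np.array([-ux[1],ux[0]])
for q in [(ux*.0625,.114),(-ux*.0625,.114),(uy*-.13+ux*.07,.064),(uy*-.13-ux*.07,.064)]: print(proj(im,[*(c+q[0]),q[1]])*1.5)
to([.541,-.169,.150],18.5)
```

```text
[ 0.46170548 -0.12219558  0.112     ] [ 0.58240179 -0.08056351  0.112     ] [ 0.52205364 -0.10137955  0.112     ] 0.1276746978086744 19.030972121395223
[ 0.46000459 -0.12277588  0.112     ]
[ 0.58442949 -0.07987189  0.112     ]
[557.04538265 209.86063187]
[269.84318902 208.11793047]
[515.65053499 410.42706182]
[295.04872234 405.77838014]
t 8.53 pos [ 0.5252 -0.1584  0.1583] theta 18.72 tilt 2.03 F [ 0.33  0.4  -0.69] T [-0.05 -0.05  0.03] w 0.0425 j7 0.7
tool shift cm [1.52 0.77 1.18]
turn deg [ 1.95  0.21 -0.57]
```

Call:
servo_tool(
  motion=[
    [0.8,0,0.7,1.9,0,-0.5,3.5],
    [0.7,0,0.6,0,0,0,3.5],
    [0,0,0,0,0,0,3.5],
    [0,0,0,0,0,0,3.5],
  ],
)

```text
t: 8.87
tool_pos: [0.5445, -0.1635, 0.1576]
orientation: [-1.348, 0.962, -0.957]
contact_force: [-0.3, 0.4, -1.2]
grip_width: 0.0422
```

Run:
```python
from h import *
to([.543,-.168,.024],19)
w=ctrl.get_image('wrist');t=ctrl.get_image('top');s=ctrl.get_image('scene')
g=ctrl.state()['tool_pos']+[0,0,.012]
for n,i in (('wrist',w),('top',t),('scene',s)):
    print(n,proj(i,g),[(b[0],b[1]) for b in blobs(i,.4) if np.linalg.norm(b[0]-proj(i,g))<25])
```

```text
t 8.87 pos [ 0.5445 -0.1635  0.1576] theta 19.17 tilt 0.19 F [-0.33  0.42 -1.15] T [-0.    0.05  0.06] w 0.0422 j7 0.72
tool shift cm [ 0.42 13.36 -0.28]
turn deg [ 0.03  0.17 -0.19]
wrist [252.73966619 257.19551582] [(array([254. , 258.5]), (np.int32(83), np.int32(78)))]
top [324.61636078 192.21090996] []
scene [206.0856937  134.74554074] []
```

Call:
servo_tool(
  motion=[
    [0.35,0.5,-0.25,0,0,0,3.5],
    [0,2,0,0,0,0,3.5],
    [0,2,0,0,0,0,3.5],
    [0,2,0,0,0,0,3.5],
    [0,2,0,0,0,0,3.5],
    [0,1,0,0,0,0,3.5],
    [0,0,0,0,0,0,3.5],
    [0,0,0,0,0,0,3.5],
  ],
)

```text
t: 9.68
tool_pos: [0.5422, -0.169, 0.0587]
orientation: [-1.348, 0.961, -0.958]
contact_force: [-0.7, -0.4, -0.2]
grip_width: 0.0423
```

Run:
```python
from h import *
to([.543,-.168,.0225],19)
pic('wrist','w7.png')
```

```text
t 9.68 pos [ 0.5422 -0.169   0.0587] theta 19.17 tilt 0.11 F [-0.73 -0.41 -0.17] T [ 0.02  0.01 -0.03] w 0.0423 j7 0.77
tool shift cm [-0.06  3.62  0.11]
turn deg [ 0.02  0.17 -0.11]
```

View pics/w7.png

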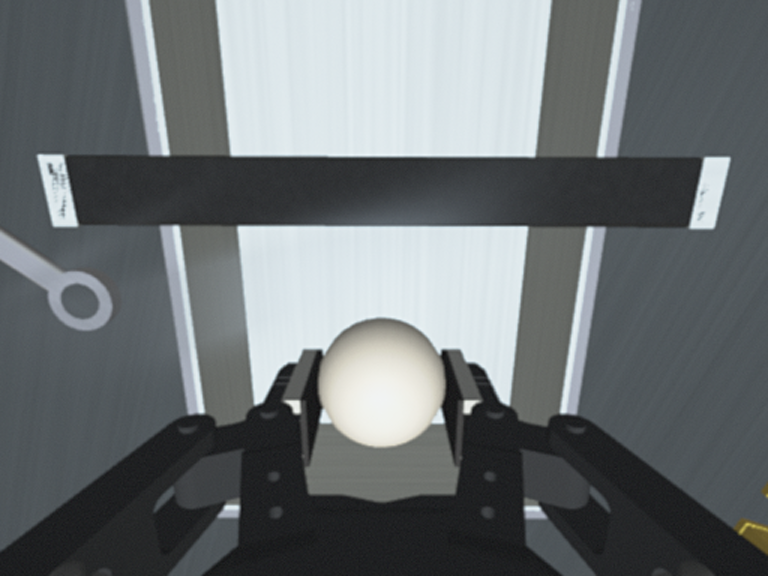

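The ball is centred between the side walls at (382,383), with the bar at row 190 well ahead of it. I'll lower it gently.

Call:
servo_tool(
  motion=[
    [0,0.8,0.1,0,0,0,3.5],
    [0,0.8,0,0,0,0,3.5],
    [0,0.7,0,0,0,0,3.5],
    [0,0.5,0,0,0,0,3.5],
    [0,0.3,0,0,0,0,3.5],
    [0,0.2,0,0,0,0,3.5],
    [0,0,0,0,0,0,3.5],
    [0,0,0,0,0,0,3.5],
  ],
)

```text
t: 10.4
tool_pos: [0.5455, -0.1692, 0.0257]
orientation: [-1.346, 0.956, -0.962]
contact_force: [-0.0, -0.1, -1.1]
grip_width: 0.0427
```

Run:
```python
from h import *
to([.543,-.168,.0215],19)
```

```text
t 10.4 pos [ 0.5455 -0.1692  0.0257] theta 19.18 tilt 0.27 F [-0.01 -0.06 -1.05] T [ 0.03 -0.03  0.02] w 0.0427 j7 0.79
tool shift cm [-0.2   0.41 -0.2 ]
turn deg [-0.26  0.18  0.07]
```

Call:
servo_tool(
  motion=[
    [-0.05,0.2,-0.05,0,0,0,3.5],
    [0,0.15,0,0,0,0,3.5],
    [0,0,0,0,0,0,3.5],
    [0,0,0,0,0,0,3.5],
  ],
)

```text
t: 10.73
tool_pos: [0.5451, -0.169, 0.0224]
orientation: [-1.346, 0.955, -0.962]
contact_force: [-0.6, 0.3, -1.1]
grip_width: 0.0427
```

Run:
```python
from h import *
to([.543,-.168,.0215],19)
```

```text
t 10.73 pos [ 0.5451 -0.169   0.0224] theta 19.18 tilt 0.31 F [-0.64  0.28 -1.09] T [ 0.03  0.04 -0.05] w 0.0427 j7 0.79
tool shift cm [-0.17  0.08 -0.17]
turn deg [-0.3   0.18  0.1 ]
```

Call:
servo_tool(
  motion=[
    [0,0,0,0,0,0,4.3],
    [0,0,0,0,0,0,4.5],
    [0,0,0,0,0,0,4.8],
    [0,0,0,0,0,0,5.3],
    [0,0,0,0,0,0,6.0],
    [0,0,0,0,0,0,6.3],
    [0,0,0,0,0,0,6.3],
  ],
)

```text
t: 11.32
tool_pos: [0.5456, -0.1692, 0.023]
orientation: [-1.345, 0.954, -0.963]
contact_force: [-0.7, -0.3, 0.3]
grip_width: 0.0628
```

Run:
```python
from h import *
st()
im=pic('wrist','w8.png'); print([(b,atz(im,b[0],.03)) for b in blobs(im)])
```

```text
t 11.32 pos [ 0.5456 -0.1692  0.023 ] theta 19.18 tilt 0.39 F [-0.65 -0.27  0.3 ] T [-0.06  0.09 -0.02] w 0.0628 j7 0.79
[((array([167., 276.]), (np.int32(11), np.int32(9)), 67), array([ 0.50534748, -0.19844144,  0.03      ])), ((array([341., 276.]), (np.int32(11), np.int32(9)), 69), array([ 0.59633266, -0.16728573,  0.03      ]))]
```

View pics/w8.png

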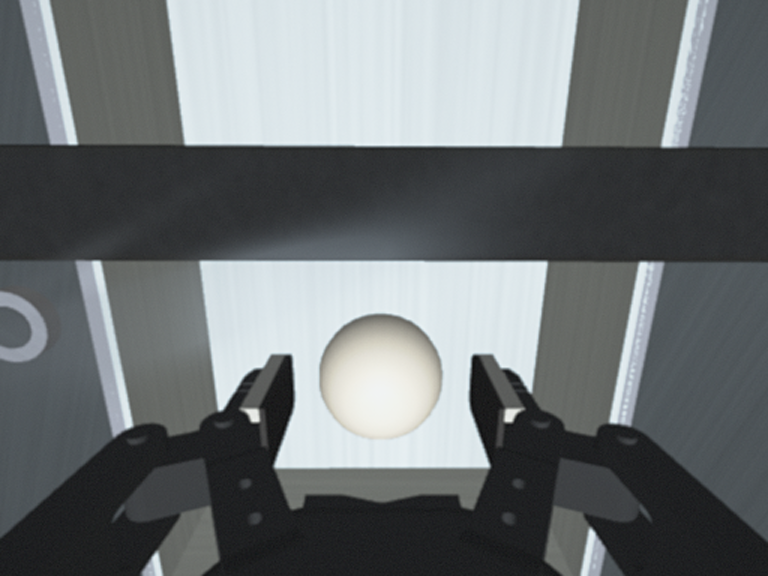

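The ball rests on the floor at (380,376) with the pads clear. I'll go up and across to the second ball.

Call:
servo_tool(
  motion=[
    [0,-0.5,-0.1,0,0,0,6.3],
    [0,-1.5,0,0,0,0,6.3],
    [0,-2.5,0,0,0,0,6.3],
    [0,-3,0,0,0,0,6.3],
    [0,-3,0,0,0,0,6.3],
    [0,-3,0,0,0,0,6.3],
    [0,-2.5,0,0,0,0,6.5],
    [0,-1,0,0,0,0,7.0],
    [0,0,0,0,0,0,7.0],
  ],
)

```text
t: 12.12
tool_pos: [0.5411, -0.1699, 0.2023]
orientation: [-1.346, 0.958, -0.962]
contact_force: [1.1, -1.0, 0.7]
grip_width: 0.07
```

Run:
```python
from h import *
to([.517,.312,.19],18.5)
pic('wrist','w9.png')
```

```text
t 12.12 pos [ 0.5411 -0.1699  0.2023] theta 19.1 tilt 0.18 F [ 1.09 -1.04  0.73] T [-0.   -0.05  0.  ] w 0.07 j7 0.72
tool shift cm [-46.33   1.24  13.49]
turn deg [-0.18  0.6   0.03]
```

View pics/w9.png

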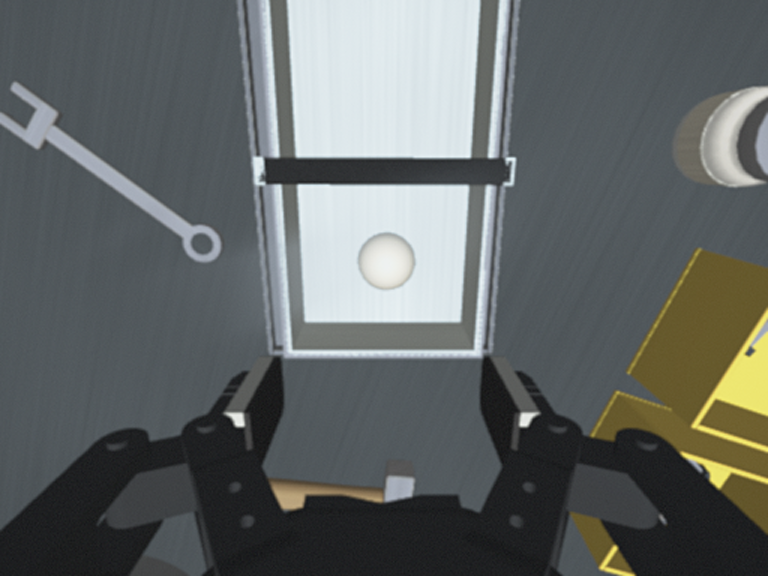

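Ball one lies in the -y compartment at (386,261). Now I'll go to the second ball.

Call:
servo_tool(
  motion=[
    [-1.8,0,0.6,0,0,0,7.0],
    [-3.6,0,1.05,0,0,0,7.0],
    [-3.6,0,1.05,0,0,0,7.0],
    [-3.6,0,1.05,0,0,0,7.0],
    [-3.6,0,1.05,0,0,0,7.0],
    [-3.6,0,1.05,0,0,0,7.0],
    [-3.6,0,1.05,0,0,0,7.0],
    [-3.6,0,1.05,0,0,0,7.0],
    [-3.6,0,1.05,0,0,0,7.0],
    [-3.6,0,1.05,0,0,0,7.0],
    [-3.6,0,1.05,0,0,0,7.0],
    [-3.6,0,1.05,0,0,0,7.0],
  ],
)

```text
t: 13.17
tool_pos: [0.5146, 0.2667, 0.1857]
orientation: [-1.359, 0.982, -0.972]
contact_force: [1.1, -0.6, -0.4]
grip_width: 0.0699
```

Call:
servo_tool(
  motion=[
    [-1.6,0,0.5,0,0,0,7.0],
    [0,0,0,0,0,0,7.0],
    [0,0,0,0,0,0,7.0],
  ],
)

```text
t: 13.42
tool_pos: [0.5092, 0.2949, 0.18]
orientation: [-1.368, 0.977, -0.957]
contact_force: [-0.1, -1.3, 0.2]
grip_width: 0.07
```

Run:
```python
from h import *
to([.517,.312,.1],18.5)
im=pic('wrist','w10.png')
for b in blobs(im): print(b, atz(im,b[0],.031).round(4))
```

```text
t 13.42 pos [0.5092 0.2949 0.18  ] theta 18.79 tilt 1.39 F [-0.07 -1.25  0.15] T [-0.01 -0.01  0.02] w 0.07 j7 -0.13
tool shift cm [-1.39  7.96  1.48]
turn deg [1.38 0.3  0.16]
(array([269.5, 168. ]), (np.int32(42), np.int32(43)), 1394) [0.5175 0.3111 0.031 ]
(array([156.5, 279. ]), (np.int32(14), np.int32(11)), 102) [0.435  0.1386 0.031 ]
(array([352.5, 279. ]), (np.int32(14), np.int32(11)), 101) [0.6549 0.2173 0.031 ]
```

Call:
servo_tool(
  motion=[
    [-0.6,0,0.6,1.3,0.3,0,7.0],
    [-0.6,2,0.6,0,0,0,7.0],
    [0,2.5,0,0,0,0,7.0],
    [0,2.5,0,0,0,0,7.0],
    [0,2,0,0,0,0,7.0],
    [0,0,0,0,0,0,7.0],
    [0,0,0,0,0,0,7.0],
  ],
)

```text
t: 14.05
tool_pos: [0.5221, 0.3007, 0.0875]
orientation: [-1.335, 0.972, -0.989]
contact_force: [0.1, -0.8, -0.5]
grip_width: 0.0699
```

Run:
```python
from h import *
to([.517,.311,.0195],18.5)
im=pic('wrist','w11.png')
for b in blobs(im): print(b, atz(im,b[0],.031).round(4))
```

```text
t 14.05 pos [0.5221 0.3007 0.0875] theta 17.53 tilt 0.59 F [ 0.13 -0.8  -0.48] T [-0.02 -0.02 -0.01] w 0.0699 j7 -0.12
tool shift cm [-1.17  6.79 -0.24]
turn deg [-0.48 -0.97  0.35]
(array([250.5, 196.5]), (np.int32(60), np.int32(60)), 2798) [0.5172 0.3105 0.031 ]
(array([156.5, 279. ]), (np.int32(14), np.int32(11)), 102) [0.4653 0.2206 0.031 ]
(array([352.5, 279. ]), (np.int32(14), np.int32(11)), 101) [0.6178 0.2677 0.031 ]
```

View pics/w11.png

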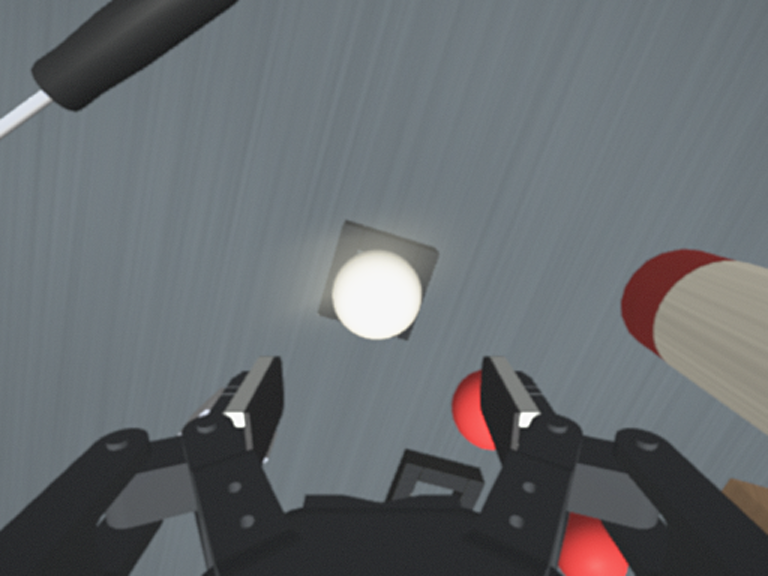

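The white ball in its frame is at (377,295). The red one at (485,408) stays outside the descent path once the shift is made.

Call:
servo_tool(
  motion=[
    [-0.55,0,-0.1,-0.4,-0.9,0.3,7.0],
    [-0.55,1,-0.1,0,0,0,7.0],
    [0,1.8,0,0,0,0,7.0],
    [0,1.6,0,0,0,0,7.0],
    [0,0,0,0,0,0,7.0],
    [0,0,0,0,0,0,7.0],
  ],
)

```text
t: 14.6
tool_pos: [0.52, 0.3142, 0.048]
orientation: [-1.332, 0.964, -0.97]
contact_force: [-0.3, 0.4, 1.1]
grip_width: 0.07
```

Run:
```python
from h import *
to([.517,.311,.0195],18.5)
im=ctrl.get_image('wrist')
for b in blobs(im): print(b, atz(im,b[0],.031).round(4))
```

```text
t 14.6 pos [0.52   0.3142 0.048 ] theta 18.46 tilt 0.73 F [-0.33  0.44  1.09] T [-0.01 -0.05  0.03] w 0.07 j7 -0.11
tool shift cm [ 0.22  2.84 -0.43]
turn deg [-0.7  -0.04 -0.21]
(array([247.5, 238.5]), (np.int32(70), np.int32(70)), 3890) [0.5178 0.3098 0.031 ]
```

Call:
servo_tool(
  motion=[
    [0.3,0.5,-0.3,-0.6,0,-0.2,7.0],
    [0,0.9,0,0,0,0,7.0],
    [0,0.8,0,0,0,0,7.0],
    [0,0.5,0,0,0,0,7.0],
    [0,0,0,0,0,0,7.0],
    [0,0,0,0,0,0,7.0],
  ],
)

```text
t: 15.15
tool_pos: [0.5192, 0.3112, 0.0209]
orientation: [-1.34, 0.966, -0.969]
contact_force: [0.6, -0.0, -0.5]
grip_width: 0.0703
```

Run:
```python
from h import *
to([.517,.3105,.0195],18.5)
im=pic('wrist','w12.png')
for b in blobs(im): print(b, atz(im,b[0],.031).round(4))
```

```text
t 15.15 pos [0.5192 0.3112 0.0209] theta 18.48 tilt 0.26 F [ 0.6  -0.04 -0.46] T [ 0.01 -0.03 -0.06] w 0.0703 j7 -0.1
tool shift cm [ 0.    0.14 -0.23]
turn deg [-0.25 -0.02 -0.07]
(array([250. , 258.5]), (np.int32(83), np.int32(82)), 5432) [0.518  0.3088 0.031 ]
```

View pics/w12.png

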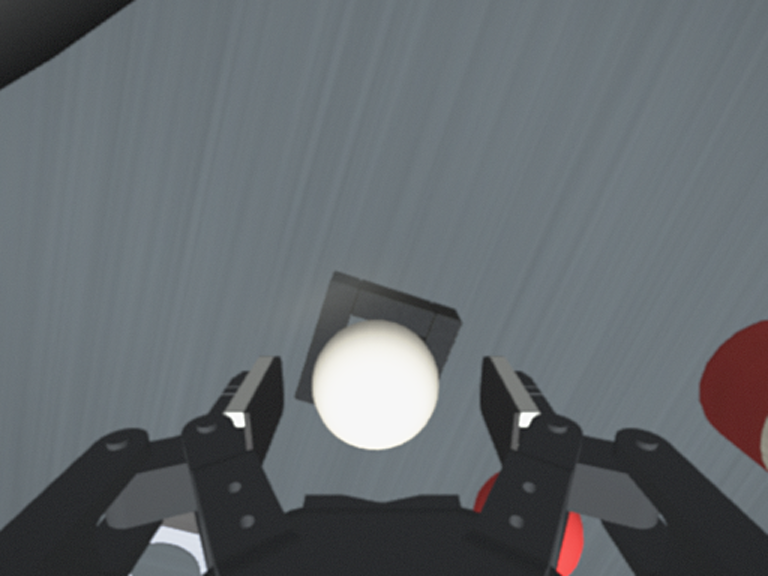

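The ball is between the pads at (376,385). I'll make a small correction, then close and lift.

Call:
servo_tool(
  motion=[
    [0.1,0.15,-0.15,0,0,0,7.0],
    [0,0,0,0,0,0,5.5],
    [0,0,0,0,0,0,4.5],
    [0,0,0,0,0,0,4.0],
    [0,0,0,0,0,0,3.5],
    [0,0,0,0,0,0,3.5],
    [0,0,0,0,0,0,3.5],
    [0,0,0,0,0,0,3.5],
  ],
  force=25,
)

```text
t: 15.87
tool_pos: [0.5178, 0.3096, 0.0201]
orientation: [-1.34, 0.967, -0.969]
contact_force: [-0.1, 0.1, 0.6]
grip_width: 0.0424
```

Run:
```python
from h import *
st()
```

```text
t 15.87 pos [0.5178 0.3096 0.0201] theta 18.47 tilt 0.26 F [-0.06  0.07  0.61] T [-0.    0.15 -0.03] w 0.0424 j7 -0.09
```

Call:
servo_tool(
  motion=[
    [0,-1,0,0,0,0,3.5],
    [0,-2,0,0,0,0,3.5],
    [0,-3,0,0,0,0,3.5],
    [0,-3,0,0,0,0,3.5],
    [0,-3,0,0,0,0,3.5],
    [0,-3,0,0,0,0,3.5],
    [0,-1,0,0,0,0,3.5],
    [0,0,0,0,0,0,3.5],
  ],
)

```text
t: 16.53
tool_pos: [0.5172, 0.3084, 0.1912]
orientation: [-1.34, 0.967, -0.97]
contact_force: [-0.3, -0.5, -0.9]
grip_width: 0.0423
```

Run:
```python
from h import *
c=np.array([.5205,-.102]);th=np.radians(19);uy=np.array([-np.sin(th),np.cos(th)]); print(c+.07*uy)
to([*(c+.07*uy),.165],19)
pic('wrist','w13.png')
```

```text
[ 0.49771023 -0.0358137 ]
t 16.53 pos [0.5172 0.3084 0.1912] theta 18.42 tilt 0.26 F [-0.26 -0.47 -0.92] T [-0.02 -0.04 -0.  ] w 0.0423 j7 -0.15
tool shift cm [ 32.05   2.53 -12.74]
turn deg [-0.26 -0.58 -0.05]
```

View pics/w13.png

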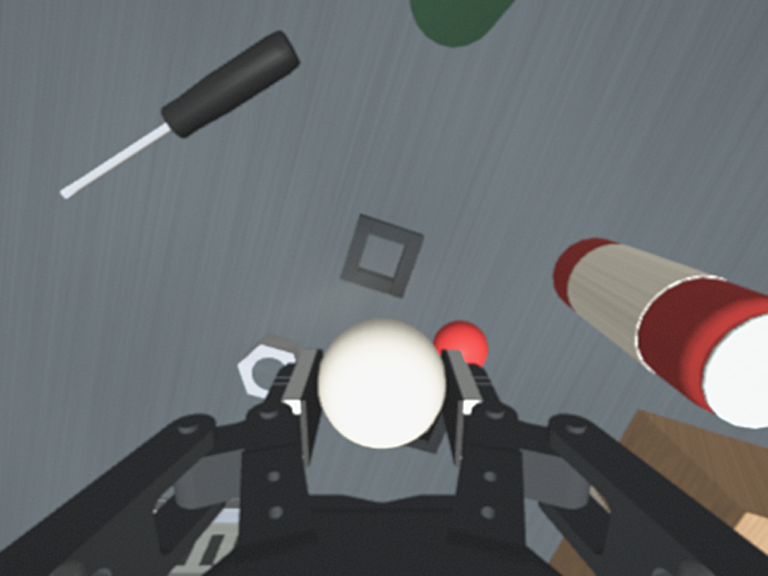

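The second ball is held at (382,383) and its frame is empty at (382,256). I'll carry it to the +y compartment.

Call:
servo_tool(
  motion=[
    [1.3,0,-0.5,0,-0.3,0,3.5],
    [2.7,0,-1.05,0,0,0,3.5],
    [2.7,0,-1.05,0,0,0,3.5],
    [2.7,0,-1.05,0,0,0,3.5],
    [2.7,0,-1.05,0,0,0,3.5],
    [2.7,0,-1.05,0,0,0,3.5],
    [2.7,0,-1.05,0,0,0,3.5],
    [2.7,0,-1.05,0,0,0,3.5],
    [2.7,0,-1.05,0,0,0,3.5],
    [2.7,0,-1.05,0,0,0,3.5],
    [2.7,0,-1.05,0,0,0,3.5],
    [1.3,0,-0.5,0,0,0,3.5],
  ],
)

```text
t: 17.58
tool_pos: [0.4902, -0.0293, 0.176]
orientation: [-1.366, 0.972, -0.951]
contact_force: [-0.3, -0.6, -0.4]
grip_width: 0.0426
```

Call:
servo_tool(
  motion=[
    [0,0,0,0,0,0,3.5],
    [0,0,0,0,0,0,3.5],
  ],
)

```text
t: 17.75
tool_pos: [0.487, -0.0353, 0.1741]
orientation: [-1.367, 0.98, -0.956]
contact_force: [-0.0, 0.7, 0.2]
grip_width: 0.0423
```

Run:
```python
from h import *
to([.4977,-.036,.15],19)
pic('wrist','w14.png')
```

```text
t 17.75 pos [ 0.487  -0.0353  0.1741] theta 18.73 tilt 1.46 F [-0.01  0.68  0.21] T [ 0.04  0.   -0.02] w 0.0423 j7 0.45
tool shift cm [0.41 2.38 1.05]
turn deg [ 1.46 -0.27 -0.01]
```

View pics/w14.png

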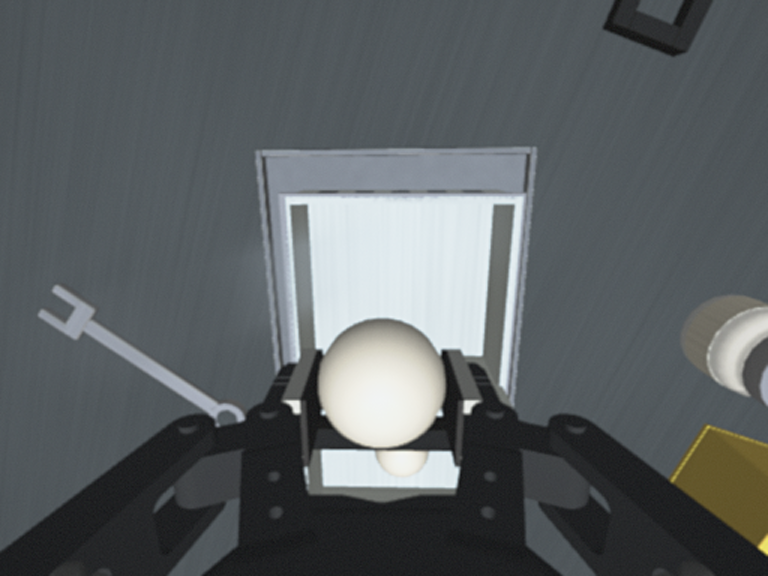

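Both balls are in view. I'll check the basket rim in this view against the model: near rim corners at (283,195) and (525,195).

Run:
```python
from h import *
im=ctrl.get_image('wrist'); f=lambda x,y:[(x+.5)/1.5-.5,(y+.5)/1.5-.5]
a=atz(im,f(283,195),.064);b=atz(im,f(525,195),.064); u=(b-a)/np.linalg.norm(b-a); v=np.array([-u[1],u[0],0])
print(a,b,np.linalg.norm(b-a),np.degrees(np.arctan2(u[1],u[0])),'centre',(a+b)/2-v*.13)
```

```text
[ 0.41215964 -0.00231495  0.064     ] [0.54553142 0.04320753 0.064     ] 0.14092667570453263 18.845808548881358 centre [ 0.52083845 -0.10258458  0.064     ]
```

Call:
servo_tool(
  motion=[
    [0.2,0,0.5,1.4,-0.2,0,3.5],
    [0.2,0,0.5,0,0,0,3.5],
    [0,0,0,0,0,0,3.5],
    [0,0,0,0,0,0,3.5],
  ],
)

```text
t: 18.18
tool_pos: [0.4983, -0.03, 0.1729]
orientation: [-1.351, 0.959, -0.953]
contact_force: [-0.2, 0.1, -0.8]
grip_width: 0.0426
```

Run:
```python
from h import *
to([.4977,-.036,.06],19)
```

```text
t 18.18 pos [ 0.4983 -0.03    0.1729] theta 19.44 tilt 0.19 F [-0.16  0.11 -0.77] T [0.03 0.03 0.05] w 0.0426 j7 0.47
tool shift cm [ 0.57 11.29 -0.23]
turn deg [ 0.13  0.44 -0.14]
```

Call:
servo_tool(
  motion=[
    [0.55,0.5,-0.2,0,0.4,0,3.5],
    [0,2,0,0,0,0,3.5],
    [0,2,0,0,0,0,3.5],
    [0,2,0,0,0,0,3.5],
    [0,2,0,0,0,0,3.5],
    [0,1.5,0,0,0,0,3.5],
    [0,0.7,0,0,0,0,3.5],
    [0,0,0,0,0,0,3.5],
    [0,0,0,0,0,0,3.5],
  ],
)

```text
t: 18.93
tool_pos: [0.4989, -0.035, 0.0602]
orientation: [-1.351, 0.961, -0.956]
contact_force: [-0.2, -0.8, 0.8]
grip_width: 0.0424
```

Run:
```python
from h import *
to([.4977,-.036,.0225],19)
pic('wrist','w15.png')
```

```text
t 18.93 pos [ 0.4989 -0.035   0.0602] theta 19.22 tilt 0.19 F [-0.18 -0.84  0.81] T [ 0.03 -0.03  0.02] w 0.0424 j7 0.54
tool shift cm [ 0.06  3.77 -0.14]
turn deg [ 0.17  0.22 -0.09]
```

View pics/w15.png

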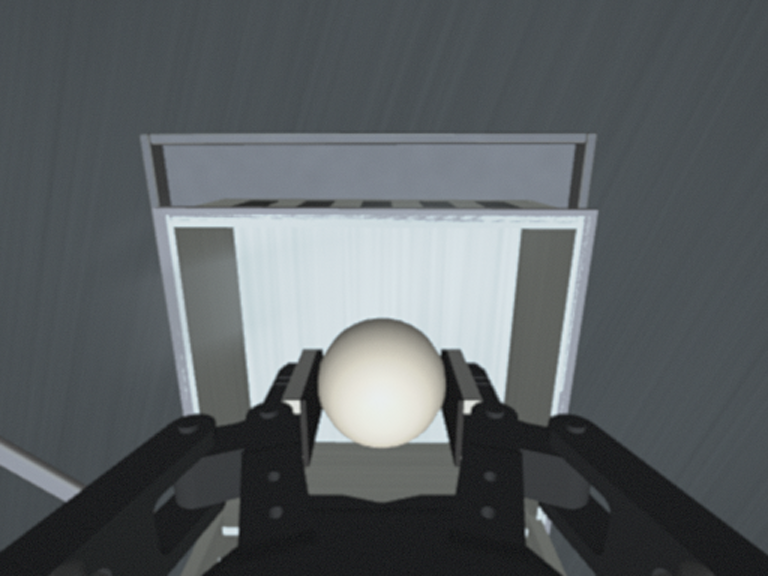

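The ball is inside the +y compartment at (382,383) and clear of the walls. I'll lower it.

Call:
servo_tool(
  motion=[
    [0,0.8,-0.1,0,0,0,3.5],
    [0,0.9,0,0,0,0,3.5],
    [0,0.8,0,0,0,0,3.5],
    [0,0.5,0,0,0,0,3.5],
    [0,0.3,0,0,0,0,3.5],
    [0,0.2,0,0,0,0,3.5],
    [0,0,0,0,0,0,3.5],
    [0,0,0,0,0,0,3.5],
  ],
)

```text
t: 19.65
tool_pos: [0.4999, -0.0353, 0.0242]
orientation: [-1.348, 0.957, -0.959]
contact_force: [0.5, -0.5, 0.5]
grip_width: 0.0424
```

Run:
```python
from h import *
to([.4977,-.036,.022],19)
```

```text
t 19.65 pos [ 0.4999 -0.0353  0.0242] theta 19.24 tilt 0.11 F [ 0.54 -0.49  0.54] T [ 0.03 -0.03 -0.  ] w 0.0424 j7 0.56
tool shift cm [-0.    0.22 -0.23]
turn deg [-0.11  0.24 -0.  ]
```

Call:
servo_tool(
  motion=[
    [0,0.2,0,0,0,0,3.5],
    [0,0,0,0,0,0,3.5],
    [0,0,0,0,0,0,4.3],
    [0,0,0,0,0,0,4.5],
    [0,0,0,0,0,0,4.8],
    [0,0,0,0,0,0,5.3],
    [0,0,0,0,0,0,6.0],
    [0,0,0,0,0,0,6.3],
    [0,0,0,0,0,0,6.3],
  ],
)

```text
t: 20.4
tool_pos: [0.5007, -0.0353, 0.0231]
orientation: [-1.347, 0.956, -0.96]
contact_force: [-1.1, -0.2, 0.0]
grip_width: 0.0633
```

Run:
```python
from h import *
st()
pic('wrist','w16.png')
```

```text
t 20.4 pos [ 0.5007 -0.0353  0.0231] theta 19.24 tilt 0.24 F [-1.07 -0.16  0.04] T [ 0.01 -0.06  0.  ] w 0.0633 j7 0.56
```

View pics/w16.png

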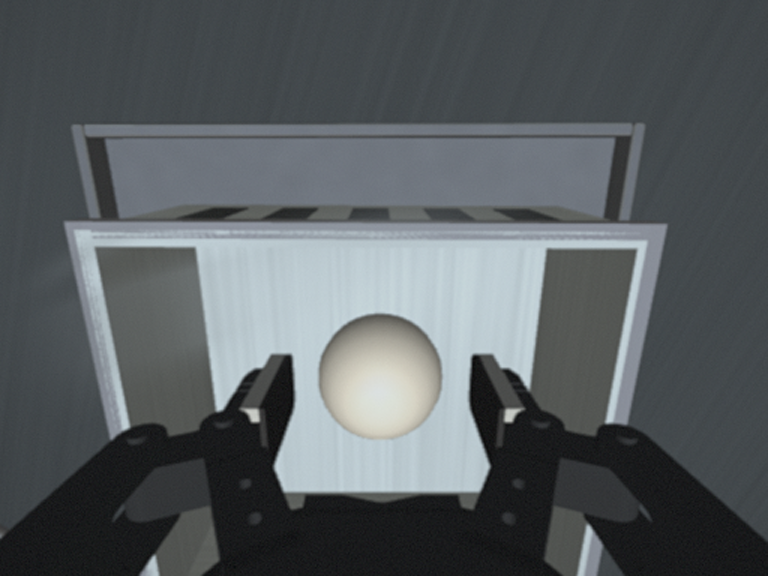

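The ball rests free on the floor at (380,376). I'll raise the arm clear, then turn by 90° for the bar.

Call:
servo_tool(
  motion=[
    [0,-0.5,-0.1,0,0,0,6.3],
    [0,-1.5,0,0,0,0,6.3],
    [0,-2.5,0,0,0,0,6.3],
    [0,-3,0,0,0,0,6.3],
    [0,-3,0,0,0,0,6.3],
    [0,-3,0,0,0,0,6.3],
    [0,-2.5,0,0,0,0,6.3],
    [0,-2,0,0,0,0,6.3],
    [0,-1,0,0,0,0,6.0],
    [0,0,0,0,0,0,6.0],
  ],
)

```text
t: 21.28
tool_pos: [0.4962, -0.0368, 0.2243]
orientation: [-1.348, 0.959, -0.96]
contact_force: [-0.3, 1.0, -0.0]
grip_width: 0.0601
```

Call:
servo_tool(
  motion=[
    [0,0,0,0,6.9,0,6.0],
    [0,0,0,0,6.9,0,6.0],
    [0,0,0,0,6.9,0,6.0],
    [0,0,0,0,6.9,0,6.0],
    [0,0,0,0,6.9,0,6.0],
    [0,0,0,0,6.9,0,6.0],
    [0,0,0,0,6.9,0,6.0],
    [0,0,0,0,6.9,0,6.0],
    [0,0,0,0,6.9,0,6.0],
    [0,0,0,0,6.9,0,6.0],
    [0,0,0,0,6.9,0,6.0],
    [0,0,0,0,6.9,0,6.0],
  ],
)

```text
t: 22.28
tool_pos: [0.4901, -0.0375, 0.2185]
orientation: [-0.422, 2.001, -1.996]
contact_force: [0.4, -0.1, -0.5]
grip_width: 0.0602
```

Run:
```python
from h import *
to([.5207,-.1025,.19],-71)
pic('wrist','w17.png')
```

```text
t 22.28 pos [ 0.4901 -0.0375  0.2185] theta -66.54 tilt 0.41 F [ 0.42 -0.12 -0.48] T [0.04 0.03 0.03] w 0.0602 j7 -0.82
tool shift cm [-0.24  2.82  7.2 ]
turn deg [0.19 4.46 0.37]
```

View pics/w17.png

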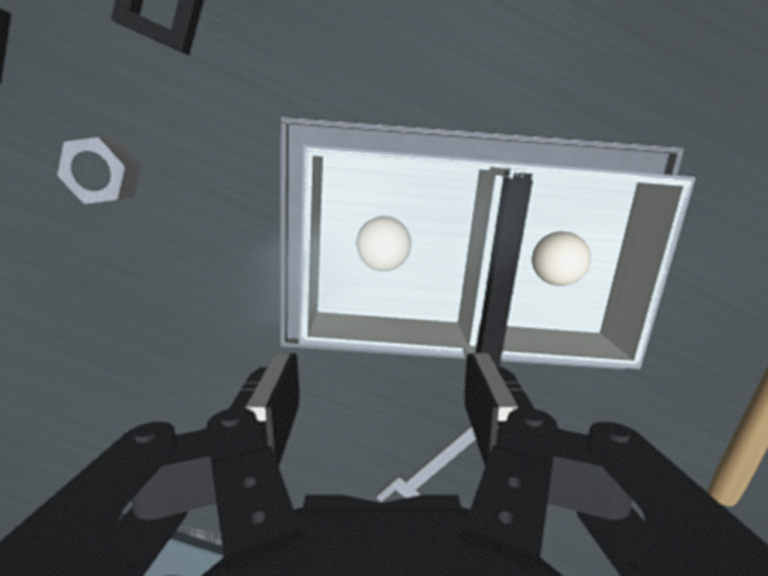

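Both balls are in their compartments, at (383,243) and (561,258). I'll move over the bar.

Call:
servo_tool(
  motion=[
    [0,0,1.5,0,4.4,0.3,6.0],
    [0,0,2.5,0,0,0,6.0],
    [0,0,2.5,0,0,0,6.0],
    [0,0,0.5,0,0,0,6.0],
    [0,0,0,0,0,0,6.0],
    [0,0,0,0,0,0,6.0],
  ],
)

```text
t: 22.83
tool_pos: [0.5116, -0.1035, 0.2139]
orientation: [-0.357, 2.047, -2.039]
contact_force: [0.5, 0.1, -0.4]
grip_width: 0.0598
```

Run:
```python
from h import *
to([.5207,-.1025,.15],-71)
im=pic('wrist','w18.png')
c=np.array([.5207,-.1025]);th=np.radians(19);ux=np.array([np.cos(th),np.sin(th)])
for q in (ux*.0625,-ux*.0625): print(proj(im,[*(c+q),.114])*1.5)
```

```text
t 22.83 pos [ 0.5116 -0.1035  0.2139] theta -70.72 tilt 0.58 F [ 0.46  0.06 -0.38] T [0.08 0.   0.09] w 0.0598 j7 -0.74
tool shift cm [-0.95  6.38  0.24]
turn deg [0.32 0.28 0.48]
[387.55251302 164.52038171]
[385.79729147 369.29008733]
```

View pics/w18.png

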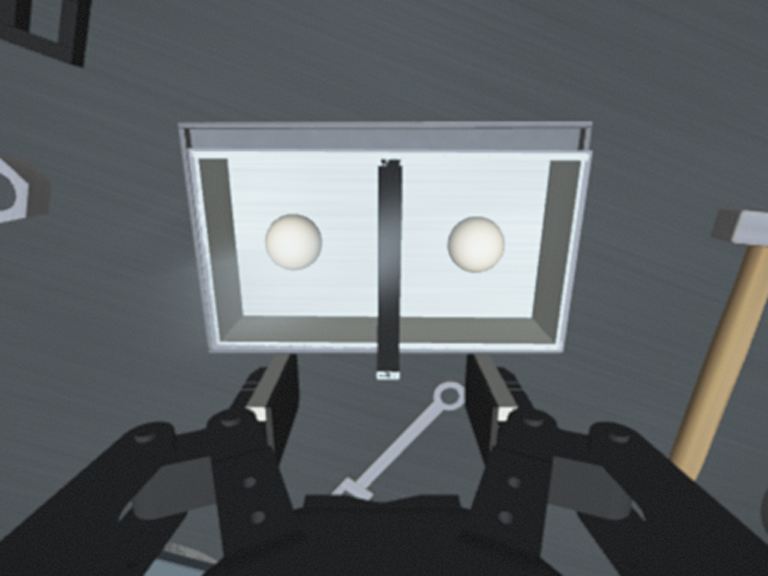

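The bar runs from (390,165) to (388,372), within about 2 px of the model prediction, and both balls lie well aside. I'll centre on the bar and descend.

Call:
servo_tool(
  motion=[
    [-0.5,0,0.2,0.3,0.2,0.4,6.0],
    [-0.45,1,0.1,0,0,0,6.0],
    [0,2,0,0,0,0,6.0],
    [0,2,0,0,0,0,6.0],
    [0,1.3,0,0,0,0,6.0],
    [0,0,0,0,0,0,6.0],
    [0,0,0,0,0,0,6.0],
  ],
)

```text
t: 23.47
tool_pos: [0.5235, -0.0958, 0.1459]
orientation: [-0.353, 2.037, -2.031]
contact_force: [-0.8, 0.4, 0.1]
grip_width: 0.0596
```

Run:
```python
from h import *
to([.5207,-.103,.086],-71)
im=pic('wrist','w19.png')
f=lambda x,y:[(x+.5)/1.5-.5,(y+.5)/1.5-.5]
c=np.array([.5207,-.1025]);th=np.radians(19);ux=np.array([np.cos(th),np.sin(th)])
for q in (ux*.0625,-ux*.0625): print(proj(im,[*(c+q),.114])*1.5)
```

```text
t 23.47 pos [ 0.5235 -0.0958  0.1459] theta -70.28 tilt 0.15 F [-0.79  0.41  0.13] T [-0.05  0.01 -0.02] w 0.0596 j7 -0.67
tool shift cm [0.52 5.99 0.59]
turn deg [ 0.13  0.72 -0.08]
[397.73067411 204.32778697]
[391.76250521 462.16108189]
```

View pics/w19.png

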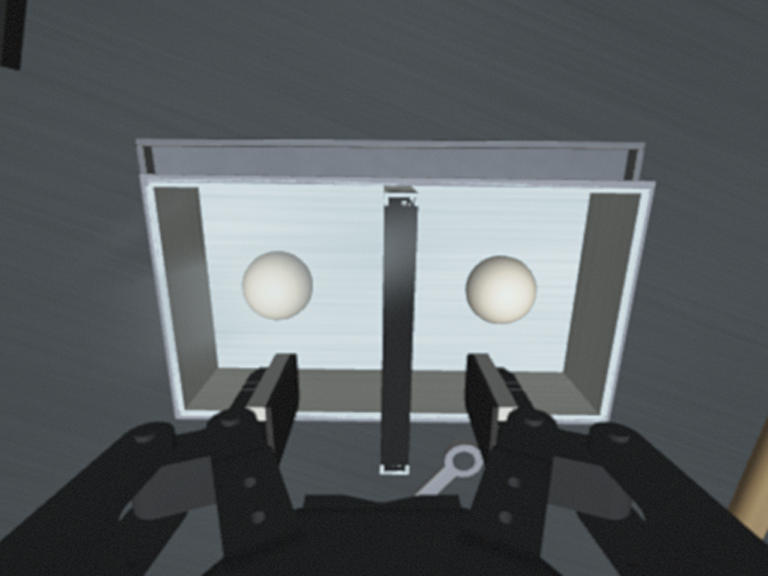

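Call:
servo_tool(
  motion=[
    [0.3,0,0.35,0,0.7,0,6.0],
    [0.2,0.5,0.3,0,0,0,6.0],
    [0,1,0,0,0,0,6.0],
    [0,1,0,0,0,0,6.0],
    [0,0.5,0,0,0,0,6.0],
    [0,0,0,0,0,0,6.0],
    [0,0,0,0,0,0,6.0],
  ],
)

```text
t: 24.1
tool_pos: [0.5222, -0.1042, 0.115]
orientation: [-0.336, 2.042, -2.038]
contact_force: [0.6, -0.1, -0.2]
grip_width: 0.0601
```

Run:
```python
from h import *
to([.5207,-.1035,.086],-71)
im=pic('wrist','w20.png')
```

```text
t 24.1 pos [ 0.5222 -0.1042  0.115 ] theta -71.01 tilt 0.3 F [ 0.62 -0.15 -0.21] T [-0.04  0.   -0.04] w 0.0601 j7 -0.63
tool shift cm [ 0.14  2.9  -0.12]
turn deg [ 0.05 -0.01 -0.3 ]
```

View pics/w20.png

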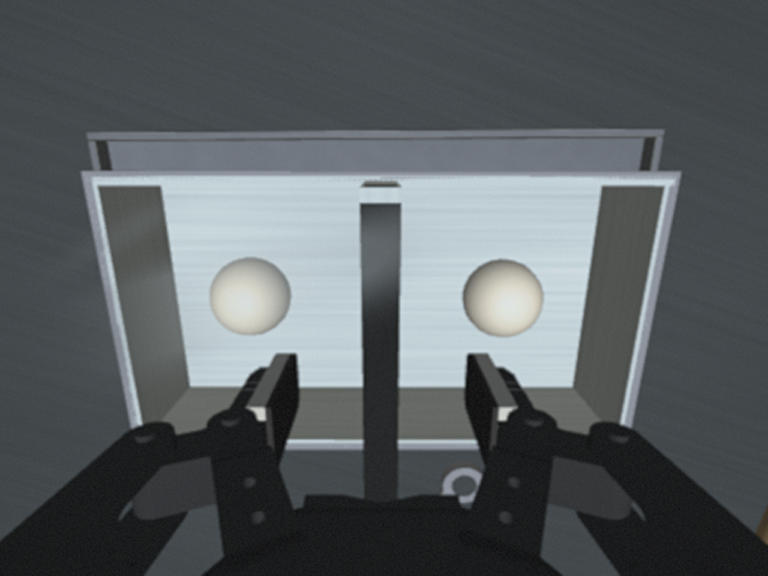

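The bar at column 380 is centred between the pads (mid 382). I'll descend and close.

Call:
servo_tool(
  motion=[
    [0.1,0.7,-0.05,0,0,-0.2,6.0],
    [0,0.9,0,0,0,0,6.0],
    [0,0.8,0,0,0,0,6.0],
    [0,0.4,0,0,0,0,6.0],
    [0,0,0,0,0,0,5.0],
    [0,0,0,0,0,0,4.0],
  ],
)

```text
t: 24.65
tool_pos: [0.5213, -0.1038, 0.084]
orientation: [-0.341, 2.042, -2.04]
contact_force: [-0.4, -0.6, -0.5]
grip_width: 0.0404
```

Run:
```python
from h import *
to([.5207,-.1035,.086],-71)
im=pic('wrist','w21.png')
```

```text
t 24.65 pos [ 0.5213 -0.1038  0.084 ] theta -70.97 tilt 0.09 F [-0.38 -0.58 -0.46] T [-0.02 -0.01  0.02] w 0.0404 j7 -0.6
tool shift cm [ 0.04 -0.2  -0.04]
turn deg [ 0.05  0.03 -0.08]
```

View pics/w21.png

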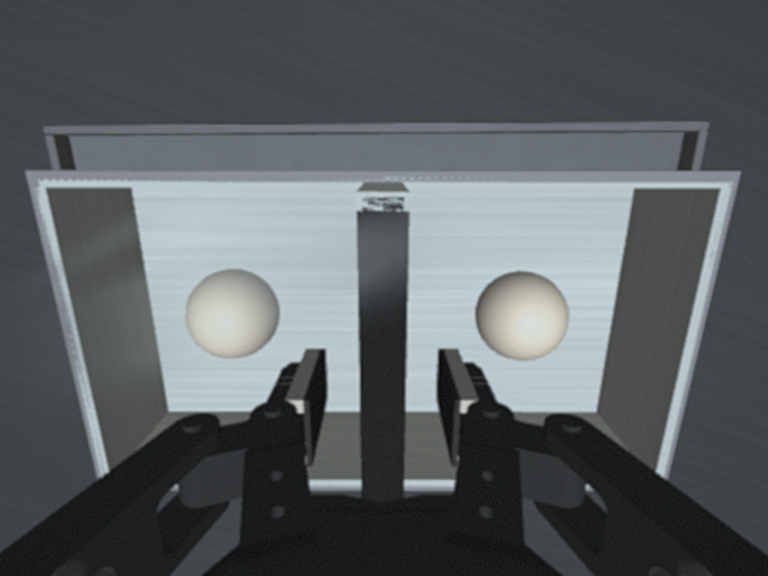

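Call:
servo_tool(
  motion=[
    [0,0,0,0,0,0,3.0],
    [0,0,0,0,0,0,2.2],
    [0,0,0,0,0,0,1.6],
    [0,0,0,0,0,0,1.0],
    [0,0,0,0,0,0,0.5],
    [0,0,0,0,0,0,0.5],
    [0,0,0,0,0,0,0.5],
    [0,0,0,0,0,0,0.5],
  ],
  force=80,
)

```text
t: 25.37
tool_pos: [0.5215, -0.1038, 0.0849]
orientation: [-0.34, 2.041, -2.04]
contact_force: [-0.3, -0.7, -2.5]
grip_width: 0.0128
```

Run:
```python
from h import *
st()
```

```text
t 25.37 pos [ 0.5215 -0.1038  0.0849] theta -70.96 tilt 0.14 F [-0.3  -0.72 -2.52] T [-0.02  0.01 -0.03] w 0.0128 j7 -0.6
```

The bar is gripped at 12.8 mm. I'll lift slowly.

Call:
servo_tool(
  motion=[
    [0,-0.3,0,0,0,0,0.5],
    [0,-0.5,0,0,0,0,0.5],
    [0,-0.6,0,0,0,0,0.5],
    [0,-0.6,0,0,0,0,0.5],
    [0,-0.6,0,0,0,0,0.5],
    [0,-0.4,0,0,0,0,0.5],
    [0,0,0,0,0,0,0.5],
  ],
)

```text
t: 25.95
tool_pos: [0.5209, -0.1037, 0.118]
orientation: [-0.341, 2.042, -2.04]
contact_force: [-0.2, -0.5, -4.0]
grip_width: 0.0128
```

Run:
```python
from h import *
to([.5215,-.1038,.185],-71)
im=pic('wrist','w22.png')
```

```text
t 25.95 pos [ 0.5209 -0.1037  0.118 ] theta -70.97 tilt 0.1 F [-0.17 -0.53 -4.01] T [-0.01 -0.03  0.01] w 0.0128 j7 -0.64
tool shift cm [-0.06 -6.7   0.02]
turn deg [ 0.06  0.03 -0.08]
```

View pics/w22.png

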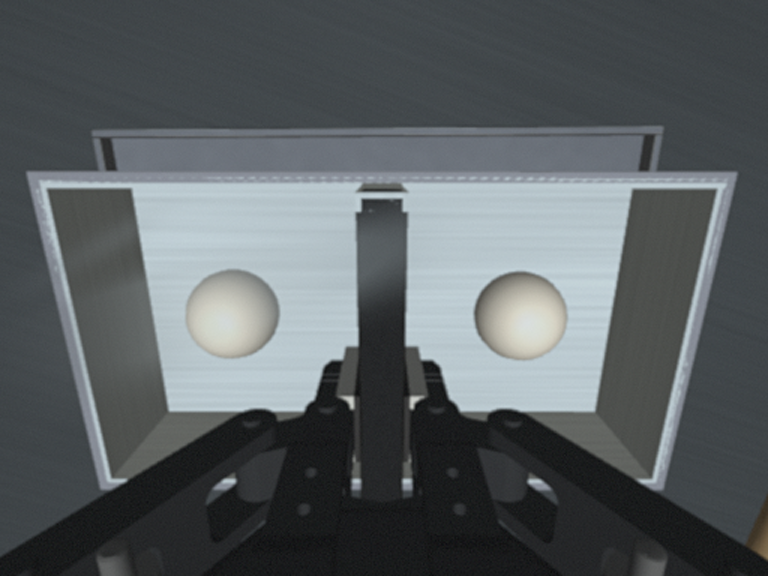

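The basket is off the tray, which now shows smaller beneath it, and it is level. The balls haven't moved, at (232,313) and (520,315). I'll keep going up.

Call:
servo_tool(
  motion=[
    [0,-0.3,0,0,0,0,0.5],
    [0,-0.6,0,0,0,0,0.5],
    [0,-0.8,0,0,0,0,0.5],
    [0,-0.9,0,0,0,0,0.5],
    [0,-0.9,0,0,0,0,0.5],
    [0,-0.9,0,0,0,0,0.5],
    [0,-0.8,0,0,0,0,0.5],
    [0,-0.6,0,0,0,0,0.5],
    [0,-0.4,0,0,0,0,0.5],
    [0,-0.2,0,0,0,0,0.5],
    [0,0,0,0,0,0,0.5],
    [0,0,0,0,0,0,0.5],
  ],
)

```text
t: 27.0
tool_pos: [0.5206, -0.1037, 0.1895]
orientation: [-0.34, 2.042, -2.039]
contact_force: [-0.2, -0.2, -3.6]
grip_width: 0.013
```

Call:
servo_tool(
  motion=[
    [0,0,0,0,0,0,0.5],
    [0,0,0,0,0,0,0.5],
    [0,0,0,0,0,0,0.5],
    [0,0,0,0,0,0,0.5],
  ],
)

```text
t: 27.33
tool_pos: [0.5198, -0.1035, 0.1882]
orientation: [-0.342, 2.044, -2.04]
contact_force: [-1.0, -0.2, -3.8]
grip_width: 0.0128
```

Run:
```python
from h import *
to([.5215,-.1038,.186],-71)
pic('wrist','w23.png');pic('scene','s23.png'); pic('top','t23.png')
```

```text
t 27.33 pos [ 0.5198 -0.1035  0.1882] theta -70.98 tilt 0.11 F [-1.01 -0.18 -3.79] T [ 0.02  0.06 -0.  ] w 0.0128 j7 -0.72
tool shift cm [-0.15  0.22  0.09]
turn deg [0.11 0.02 0.  ]
```

View pics/w23.png

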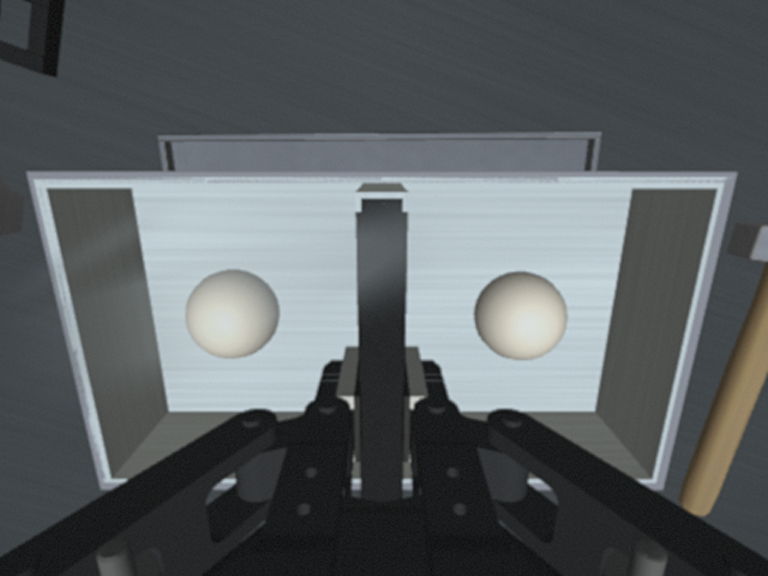

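View pics/s23.png

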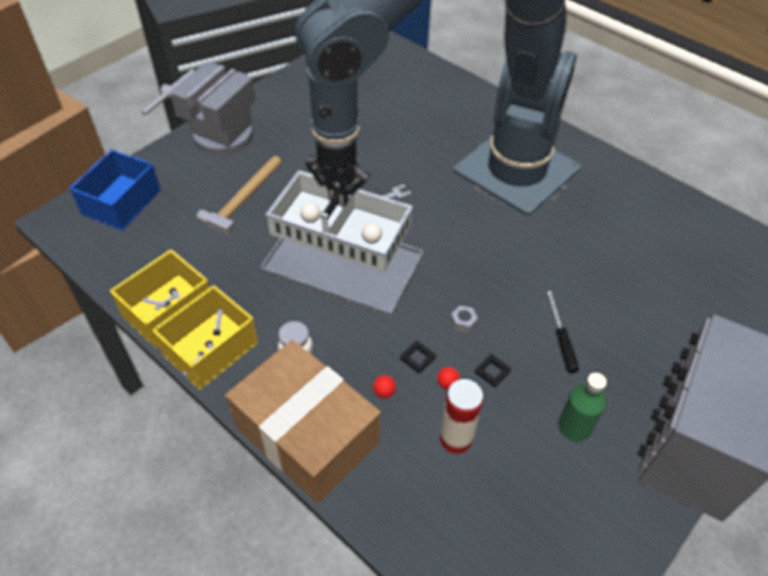

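The lift is 10.3 cm. The basket is level, both balls are inside, and nothing else has moved. I'll check it is steady and hand in.

Run:
```python
from h import *
ctrl.get_image('wrist'); ctrl.get_image('wrist')
s,_=st(); print(np.abs(s['dq']).max().round(4)); print(ctrl.hand_in())
```

```text
t 27.58 pos [ 0.52   -0.1035  0.1885] theta -70.98 tilt 0.1 F [ 0.12  0.35 -3.21] T [0.01 0.02 0.04] w 0.0126 j7 -0.72
0.0038
the job is handed in; nothing more can be done
None
```

I put both white nylon balls into the basket, one in each compartment. Each was let go an estimated 3 mm above the compartment floor. I then gripped the crossbar at 80 N, lifted the basket about 10 cm straight up, and handed the job in at 27.6 s while still holding it.

- **Final state:** The last reading showed a lift of 10.4 cm, the tool tilted 0.1° and joint speeds below 0.004 rad/s.
- **Last pictures:** The basket hung level above the tray with both balls inside. The nut, tools, jar, can, bottle and red balls looked undisturbed.
- **Disagreement:** Triangulating the balls before grasping gave centre heights of 36–40 mm, against about 31 mm in the task text. I went with 31 mm, which the frame and ball geometry also gives; the ball's size in the wrist picture while held agreed with it.
- **Not checked:** The top-camera picture after the lift was saved but I did not view it.

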